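Change over three finds at the examination board

TASK

It is the terracotta tile's turn on the sloped examination board, and every place is taken, so change the three finds round, parking one of them on the white paper pad on the way. In the end the terracotta tile lies flat on the sloped board, in the middle of its width, lengthwise up the slope, with its lower end against the cleat; the blue glazed tile lies in the middle of the red tray, square with its sides; and the bronze bell stands upright in the middle of the yellow tray. Set everything down gently, do not let the finds touch one another, and leave the amber bottle standing where it is.

Things in the scene. Friction and masses are not known exactly. Their poses are not given: they have to be found in the camera images.
- blue_tile: blue glazed tile with a white diamond and two dots and two thin brass lines, 75 mm long, 50 mm wide, 20 mm thick, about 0.15 kg. Origin: centre of its underside; x along the 75 mm length, y across the 50 mm width, z out of its decorated top face. At the start it lies on the sloped board, lengthwise up the slope, against the cleat.
- terracotta_tile: terracotta (red-brown) tile with darker decoration, 75 mm long, 50 mm wide, 20 mm thick, about 0.15 kg. Origin: centre of its underside; x along the 75 mm length, y across the 50 mm width, z out of its decorated top face. At the start it lies in the yellow tray, its length roughly along the tray's x.
- bell: small green-brown bronze bell standing mouth down, solid, with a copper band and a small loop on top: 47 mm diameter at the foot (lowest 5 mm), 42 to 40 mm diameter from 9 to 36 mm up, shoulder to 46 mm, top of the loop at 62 mm, about 0.2 kg. Origin: centre of its underside, z up. At the start it stands in the red tray.
- board: fixed pale wood board rising at 15 deg from a dark cleat (12 mm high, 10 thick) along its lower edge; friction holds a tile where it is left. Origin: on the top surface (20 mm above the bench), mid-cleat, at its upslope face; x up the slope (to 130 mm), y along the cleat (-75 to 75), z out of the surface. A tile seated against the cleat has its origin at x = 37.5, y = 0, z = 0 mm, z axes parallel.
- red_tray: fixed shallow red tray, outside 140 mm along its x, 150 mm along its y, 16 mm high, walls and floor 5 mm. Origin: centre of its underside, so the inner floor is at z = 5 mm.
- yellow_tray: fixed shallow yellow tray, outside 140 mm along its x, 150 mm along its y, 16 mm high, walls and floor 5 mm. Origin: centre of its underside, so the inner floor is at z = 5 mm.
- pad: fixed white paper pad, the free spot, 140 mm along its x, 190 mm along its y, 6 mm thick. Origin: centre of its underside, so its top is at z = 6 mm. Empty at the start.
- amber_bottle: amber glass bottle with a green cap, 66 mm diameter, 130 mm high, standing loose among the places; not to be moved. Origin: centre of its underside, z up.
There are look-alikes about, which are no part of the job. Of the things shaped like the blue_tile, the blue one is meant.

How it is judged:
By the outcome, as a careful person would: the job done as asked, in the order asked, and still so for the second after the job is handed in, with the robot touching nothing.
It also fails if it takes over 128 s, if anything falls off the work surface, if the arm or the gripper's body presses on something with over 40 N, if the wrist force passes 120 N, or if a joint passes its speed limit or range.

ROBOT

A 6-joint arm with a two-finger parallel gripper is mounted at the origin on the work surface. World frame = base frame: x ahead of the robot, y to its left, z up, the work surface at z = 0. Lengths are in m, angles in rad, forces in N, time in s.
With the tool pointing down it reaches from about 0.375 to 0.9 m from the base axis. Payload 3.1 kg.
Tool frame: the origin (TCP) lies at the very end of the fingers, on their centre line; the grasp point (between the pads) lies 19 mm behind it; z points along the fingers, y is the direction in which the jaws open and shut (so a half turn about z gives the same grasp; the last joint's range is limited). The gripper opens to 87 mm and grips with 3 to 60 N. Pads are 19 mm wide; open, the fingers measure 117 mm over their backs; the gripper's body (75 mm by 190 mm) begins 51 mm behind the grasp point.
Start: joints at [0.999, 0.527, 1.433, -0, 1.181, -0.178], TCP at [0.24, 0.577, 0.223] pointing down, gripper open.
Joint ranges: [-3.08, 3.08], [-0.75, 2.2], [0.22, 2.44], [-1.43, 4.57], [0, 2.65], [-2.85, 2.85]. Speed limits (rad/s): [2.79, 2.79, 3.14, 3.14, 3.14, 3.14].

INTERFACE

Orientations are given as a unit quaternion [x, y, z, w].
In Python, from rig import robot gives the robot as it stands.
- The arm moves only by the tool arm_command, never from a script. Its argument "targets" is a list of rows, each a list of 5 numbers: the shift along the tool's x, y, z in cm, then the turn about the tool's z in rad, then the finger opening in cm, from 0 to 8.7. In form: [[dx, dy, dz, spin, hand], ...]. A call has 1 to 5 rows; each row is the pose to reach, as a shift and turn from the pose commanded when the call began, along the tool's axes at that moment; what a row does not reach only later rows make up. A row lasts 1/8 s, in which the tool goes at most 62.5 mm and 10.7 degrees, less where a joint would pass 70% of its speed; a pose out of reach is approached as far as the arm can. A call with a gripper value outside its range is refused whole. The fingers move at their own pace and stop on an object; "newtons" is the grip in N (left out, the last holds). Time passes only in rows, so rows that repeat a pose let the fingers close. It gives the time, the measured TCP pose, the force and the opening at its end, in the units of the state.
- robot.get_obs(): the state, without advancing time (a new reading comes with each control period).
- robot.camera(name): name is "scene" or "top" or "wrist"; returns (picture, depth): 480x640x3 uint8, red, green, blue; 480x640 float32, m along the optical axis (not along the pixel's ray), 0 where there is no reading.
- robot.camera_model(name): a dict with "mtx" (3x3 intrinsics, pixels), "extrinsics" (4x4, takes a point from world to camera coordinates). Camera axes: x right, y up, looking along -z (the intrinsics and any distortion apply to the point x, -y, -z); pixel columns grow to the right and rows downward; lengths in m; the calibration is good to about 2 mm. A picture is of the moment at which its call begins: read the wrist's pose just before it. camera_model takes no time and is no camera call; for the wrist camera it gives the pose at the moment of the call.
- robot.hand_in(): hands the job in, once; it reports no verdict.
The state is a dict: "time": time; "q": joint angles; "joint_velocities": joint speeds; "joint_torque": joint torques, N m; "position": TCP position; "tool_rot": TCP orientation; "ft_force": force on the tool from outside, world axes, zero at the start; "moment": the same for the moment, N m; "grip_width": finger opening in m.
Only numpy, scipy, OpenCV 4.12 (cv2) and the standard library are available. Lean on these libraries where they do the work, as an engineer would, in place of code of your own. Each camera call takes 0.05 s, during which the arm holds its last target.

## Working session

There is one attempt and no reset: what is moved stays moved. The work goes in short steps, Python scripts to look and compute and a tool call to move; the robot and the scene stay as the last step left them, time stands still between calls to the robot, and variables do not carry over. Pictures are saved under pics/ and viewed, and the job is handed in when it is done.

Besides the shell and the picture viewer there is one more tool, called after "Call:" as name([rows], argument=value, ...), one row to a line, values as JSON. arm_command: Moves the arm, as the interface text tells. Its arguments: {"type":"object","properties":{"targets":{"type":"array","items":{"type":"array","items":{"type":"number"}}},"newtons":{"type":"number"}},"required":["targets"]}

```bash
mkdir -p pics; ls; python3 - <<'E'
from rig import robot
import cv2,numpy as np
o=robot.get_obs();print(o)
for n in ["scene","top","wrist"]:
    p,d=robot.camera(n);m=robot.camera_model(n)
    cv2.imwrite(f"pics/{n}0.png",p[:,:,::-1]);np.savez(f"{n}0.npz",p=p,d=d,K=m["mtx"],E=m["extrinsics"])
    print(n,m)
E
```

```text
pics
{'time': 0.0, 'q': array([ 9.98488348e-01,  5.28447921e-01,  1.43389051e+00, -5.95603293e-06,
        1.18140404e+00, -1.78507278e-01]), 'joint_velocities': array([ 1.39043974e-03,  2.27836641e-04, -5.23553857e-05, -3.58825779e-04,
        7.60005910e-04,  2.01246963e-04]), 'joint_torque': array([ 1.74672947e-03, -4.40044999e+01, -1.76593423e+01,  6.32582442e-02,
        5.82715985e-02, -1.79646613e-04]), 'position': array([0.23939049, 0.57654704, 0.2215866 ]), 'tool_rot': array([ 1.95629293e-01,  9.80677329e-01, -1.00105838e-03, -3.91554540e-04]), 'ft_force': array([-0.38751524,  0.22930897, -0.22031698]), 'moment': array([-0.00976366, -0.01003125, -0.05732294]), 'grip_width': 0.08693932133830182}
scene {'mtx': array([[615.45872711,   0.        , 315.42097677],
       [  0.        , 615.45872711, 241.35127599],
       [  0.        ,   0.        ,   1.        ]]), 'extrinsics': array([[-0.49743463,  0.86748332, -0.00561051,  0.20801906],
       [-0.59251386, -0.33502282,  0.73258927,  0.22413286],
       [ 0.63362932,  0.36773958,  0.68064784, -1.43456138],
       [ 0.        , 
[... 197 characters left out ...]
       ]]), 'extrinsics': array([[ 0.09718387, -0.99526269,  0.0027347 , -0.02948863],
       [ 0.97178763,  0.0954842 ,  0.21566539, -0.44829471],
       [-0.21490484, -0.01830165,  0.9764635 , -1.11520386],
       [ 0.        ,  0.        ,  0.        ,  1.        ]])}
wrist {'mtx': array([[397.41507541,   0.        , 319.81352966],
       [  0.        , 397.41507541, 239.95712511],
       [  0.        ,   0.        ,   1.        ]]), 'extrinsics': array([[ 0.3825892 ,  0.92391677, -0.00181724, -0.62503219],
       [-0.89279754,  0.36919526, -0.25808413,  0.03093246],
       [-0.23777734,  0.10036263,  0.96612074, -0.39091838],
       [ 0.        ,  0.        ,  0.        ,  1.        ]])}
```

View pics/scene0.png

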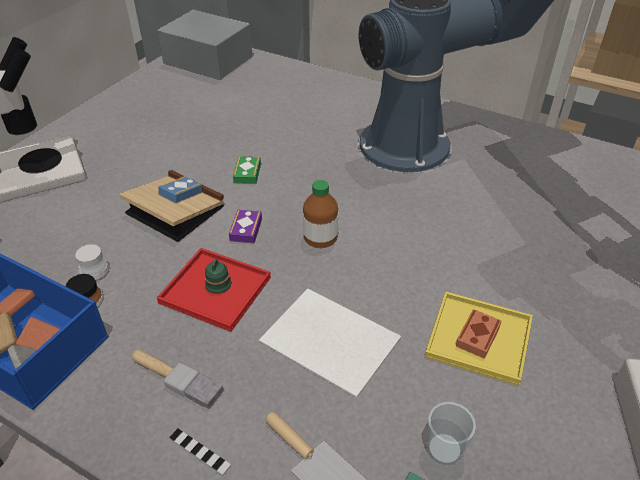

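View pics/top0.png

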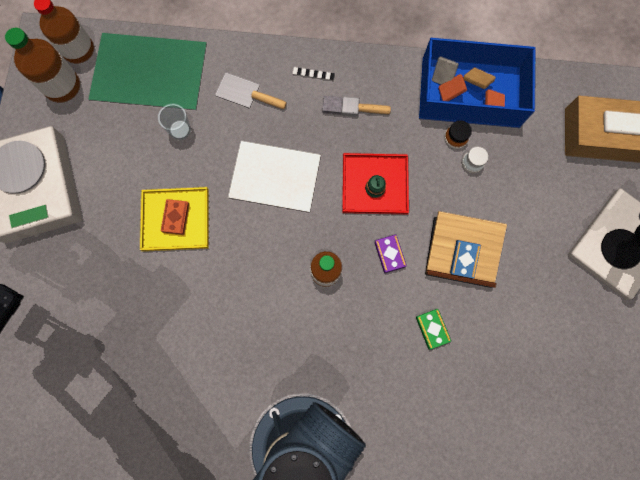

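View pics/wrist0.png

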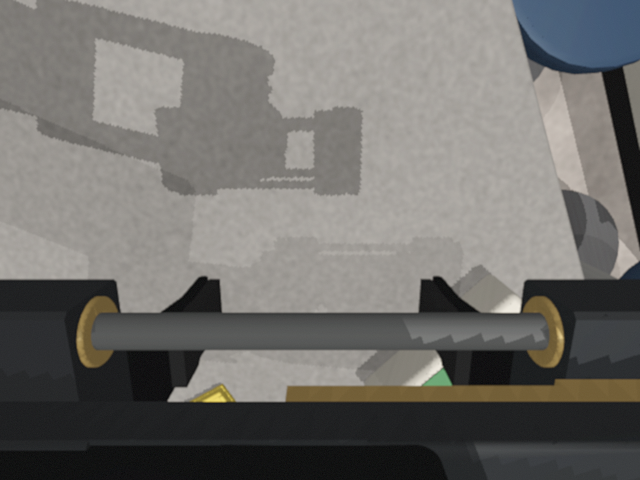

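```bash
cat > h.py <<'E'
import numpy as np,cv2
def load(n):
    z=np.load(n);return z['p'],z['d'],z['K'],z['E']
def ray(K,E,uv):
    uv=np.atleast_2d(uv).astype(float)
    c=np.c_[(uv[:,0]-K[0,2])/K[0,0],-(uv[:,1]-K[1,2])/K[1,1],-np.ones(len(uv))]
    R=E[:3,:3];return -R.T@E[:3,3], c@R
def onz(K,E,uv,z):
    o,d=ray(K,E,uv);s=(z-o[2])/d[:,2];return o+s[:,None]*d
def onplane(K,E,uv,p,n):
    o,d=ray(K,E,uv);s=((p-o)@n)/(d@n);return o+s[:,None]*d
def proj(K,E,P):
    P=np.atleast_2d(P);c=P@E[:3,:3].T+E[:3,3]
    return np.c_[K[0,2]+K[0,0]*c[:,0]/-c[:,2],K[1,2]+K[1,1]*c[:,1]/c[:,2]]
def depthpts(K,E,d,mask):
    v,u=np.nonzero(mask&(d>0));z=d[v,u]
    c=np.c_[(u-K[0,2])/K[0,0]*z,-(v-K[1,2])/K[1,1]*z,-z]
    return (c-E[:3,3])@E[:3,:3]
def hsv(p): return cv2.cvtColor(p,cv2.COLOR_RGB2HSV)
def blob(mask,roi):
    m=np.zeros(mask.shape,np.uint8);x0,y0,x1,y1=roi;m[y0:y1,x0:x1]=mask[y0:y1,x0:x1]*255
    cs,_=cv2.findContours(m,cv2.RETR_EXTERNAL,cv2.CHAIN_APPROX_NONE)
    return max(cs,key=cv2.contourArea)[:,0,:]
def rect(P):
    "P world xy contour -> centre, (long,short), yaw of long axis deg"
    (c,(w,h),a)=cv2.minAreaRect((P[:,:2]*1000).astype(np.float32))
    if w<h: w,h,a=h,w,a+90
    return np.round(c,1),round(w,1),round(h,1),round((a+90)%180-90,1)
E
python3 - <<'E'
from h import *
rois={'top':dict(red=(335,145,418,222),yellow=(132,180,216,256),pad=(222,135,328,216),terra=(158,194,192,240)),
'scene':dict(red=(150,240,280,335),yellow=(420,290,540,385),pad=(255,285,405,395),terra=(452,305,505,360))}
for n in rois:
    p,d,K,E=load(n+'0.npz');h=hsv(p).astype(int);H,S,V=h[...,0],h[...,1],h[...,2]
    M=dict(red=((H<5)|(H>175))&(S>190)&(V>90),yellow=(H>20)&(H<34)&(S>120)&(V>80),pad=(S<30)&(V>190),terra=((H<15)|(H>175))&(S>110)&(V>60))
    for k,z in [('red',.016),('yellow',.016),('pad',.006),('terra',.025)]:
        c=blob(M[k],rois[n][k]);P=onz(K,E,c,z);print(n,k,rect(P),len(c), 'yaw0')
    # depths
    for k,(u,v) in dict(top=dict(bl=(466,244),bot=(327,267),t=(176,215)),scene=dict(bl=(188,190),bot=(320,190),t=(480,330)))[n].items():
        m=np.zeros(d.shape,bool);m[v-1:v+2,u-1:u+2]=1;print(n,k,depthpts(K,E,d,m).mean(0))
E
```

```text
top red (array([ 584.9, -110.1]), 147.7, 141.6, -85.3) 243 yaw0
top yellow (array([457.2, 333.6]), 152.5, 143.1, -81.8) 252 yaw0
top pad (array([583., 122.]), 189.4, 139.5, 85.2) 271 yaw0
top terra (array([459.7, 330.5]), 75.6, 51.9, -1.0) 104 yaw0
top bl [ 0.45296804 -0.31033771  0.05800742]
top bot [ 0.3630154  -0.01737178  0.13017039]
top t [0.46301185 0.32766539 0.02559876]
scene red (array([619.1, -29.1]), 79.6, 7.4, 2.8) 90 yaw0
scene yellow (array([465.7, 336.3]), 150.3, 149.2, 8.1) 313 yaw0
scene pad (array([584.3, 122.5]), 189.0, 139.3, 85.2) 299 yaw0
scene terra (array([469.6, 333.7]), 87.5, 50.4, -1.0) 127 yaw0
scene bl [ 0.42710014 -0.29004294  0.04785317]
scene bot [ 0.38494743 -0.0087397   0.12748642]
scene t [0.4632833  0.33458433 0.02496093]
```

```bash
python3 - <<'E'
from h import *
for n in ['top','scene']:
    p,d,K,E=load(n+'0.npz');h=hsv(p).astype(int);H,S,V=h[...,0],h[...,1],h[...,2]
    full=np.ones(d.shape,bool);
    v,u=np.nonzero(d>0);W=np.zeros(d.shape+(3,));W[v,u]=depthpts(K,E,d,full)
    X,Y,Z=W[...,0],W[...,1],W[...,2]
    reg=lambda x,y,r:(abs(X-x)<r)&(abs(Y-y)<r)&(d>0)
    # terra top by height
    m=reg(.46,.331,.055)&(Z>.0215)&(Z<.029);c=blob(m,(0,0,640,480));print(n,'terraH',rect(onz(K,E,c,.025)))
    # red tray: all rim
    m=reg(.585,-.11,.1)&(((H<6)|(H>174))&(S>150)&(V>70)); c=blob(cv2.morphologyEx(m.astype(np.uint8),cv2.MORPH_CLOSE,np.ones((5,5)))>0,(0,0,640,480));print(n,'red',rect(onz(K,E,c,.016)))
    # bell
    m=reg(.585,-.11,.055)&(Z>.02); P=W[m]; print(n,'bell top',P[P[:,2]>.052].mean(0),P[:,2].max(),'mean',P.mean(0))
    c=blob(m,(0,0,640,480));(cc,r)=cv2.minEnclosingCircle(c.astype(np.float32));print('  bell px',cc,r,onz(K,E,[cc],.035))
    # bottle cap
    m=reg(.365,-.015,.06)&(Z>.12)&(H>35)&(H<85);P=W[m];print(n,'cap',P.mean(0),onz(K,E,[np.argwhere(m).mean(0)[::-1]],.13))
    # board
    wood=reg(.44,-.30,.12)&(H>8)&(H<25)&(S>60)&(V>110)
    P=W[wood];P=P[P[:,2]>.015]
    for i in range(5):
        A=np.c_[P[:,:2],np.ones(len(P))];k=np.linalg.lstsq(A,P[:,2],rcond=None)[0];r=P[:,2]-A@k;P=P[abs(r)<max(.0025,2.0*r.std())]
    nn=np.array([-k[0],-k[1],1]);nn/=np.linalg.norm(nn)
    print(n,'board plane',k,'tilt',np.degrees(np.arccos(nn[2])),'dir',np.degrees(np.arctan2(k[1],k[0])),len(P),r.std())
    # blue
    mb=reg(.43,-.30,.09)&(H>95)&(H<118)&(S>80)
    c=blob(cv2.morphologyEx(mb.astype(np.uint8),cv2.MORPH_CLOSE,np.ones((7,7)))>0,(0,0,640,480))
    print(n,'blue px',cv2.minAreaRect(c))
    img=p[:,:,::-1].copy();x,y,w,hh=cv2.boundingRect(c);x0,y0=max(x-60,0),y-50
    cv2.imwrite(f'pics/b_{n}.png',cv2.resize(img[y0:y0+130,x0:x0+150],None,fx=5,fy=4.6,interpolation=cv2.INTER_CUBIC));print(x0,y0)
E
```

```text
top terraH (array([459.9, 331.2]), 75.7, 51.1, -0.9)
top red (array([ 584.5, -109.9]), 150.0, 142.6, -85.7)
top bell top [ 0.57319089 -0.10941338  0.05837222] 0.06803268735792932 mean [ 0.57086189 -0.10993794  0.04495498]
  bell px (376.375, 184.7708282470703) 9.91564655303955 [[ 0.57405213 -0.11132052  0.035     ]]
top cap [ 0.37161402 -0.01568802  0.12987564] [[ 0.3715828  -0.01568828  0.13      ]]
top board plane [ 0.26574901 -0.02605846 -0.09168612] tilt 14.950506427691632 dir -5.600328126658778 2869 0.0018410894560094634
top blue px ((463.9848937988281, 258.7471618652344), (22.48320198059082, 34.40052795410156), 10.619654655456543)
391 191
scene terraH (array([464.8, 333.4]), 78.2, 50.0, -0.9)
scene red (array([ 592.2, -105.6]), 155.7, 148.3, -85.7)
scene bell top [ 0.57946897 -0.10894781  0.0593497 ] 0.06699715586242293 mean [ 0.58426343 -0.10398095  0.04140712]
  bell px (215.94241333007812, 273.13873291015625) 14.170219421386719 [[ 0.57833453 -0.11005687  0.035     ]]
scene cap [ 0.3767349  -0.01318464  0.12801753] [[ 0.37899211 -0.01190517  0.13      ]]
scene board plane [ 0.26565458 -0.02724698 -0.09219794] tilt 14.951825684157587 dir -5.856090377957209 1752 0.0011234063014271024
scene blue px ((180.35000610351562, 189.55001831054688), (20.238576889038086, 42.69074630737305), 71.56504821777344)
99 127
```

View pics/b_top.png

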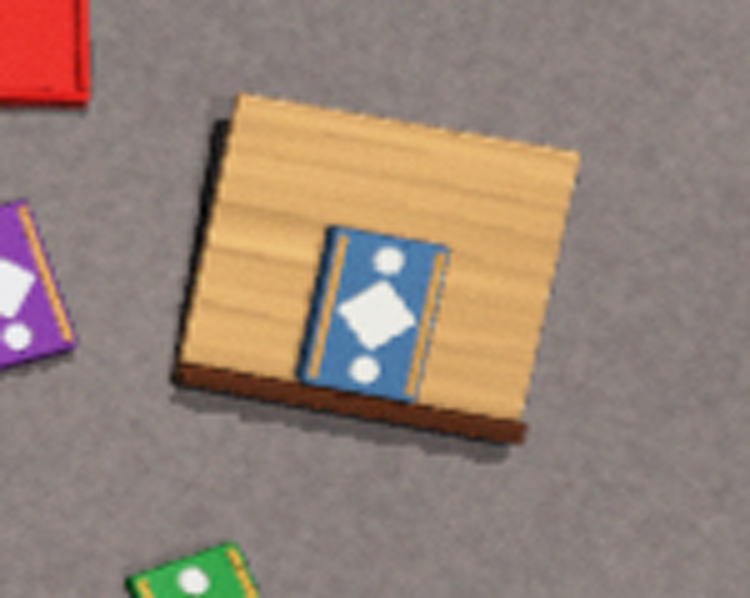

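View pics/b_scene.png

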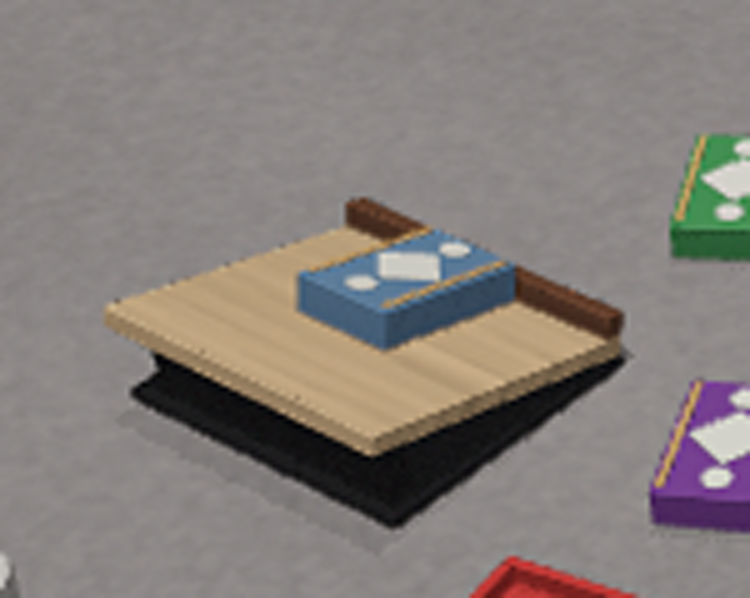

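```bash
python3 - <<'E'
from h import *
k=np.array([.2657,-.0266,-.09194]);n=np.array([-k[0],-k[1],1]);n/=np.linalg.norm(n)
p0=np.array([.4,-.3,k@[.4,-.3,1]])
F=lambda px,o:np.array([[a/5+o[0]-.4,b/4.6+o[1]-.4] for a,b in px])
_,_,K,E=load('top0.npz');_,_,K2,E2=load('scene0.npz')
UT=F([(239,95),(579,153)],(391,191));US=F([(372,455),(105,310)],(99,127))
for nm,K_,E_,U,dia,o,til in [('top',K,E,UT,(377,316),(391,191),[(332,229),(449,246),(412,402),(310,383)]),('scene',K2,E2,US,(411,266),(99,127),[(298,272),(386,308),(515,265),(430,231)])]:
    c=onplane(K_,E_,U,p0,n);y=c[0]-c[1];print(nm,'corners',c.round(4).tolist(),'len',np.linalg.norm(y));
    y/=np.linalg.norm(y);x=np.cross(y,n);org=c.mean(0)-.13*x
    print('  yaw x',np.degrees(np.arctan2(x[1],x[0])),'xdir',x,'org',org)
    b=onplane(K_,E_,F([dia],o),p0+.02*n,n)[0]; r=b-org;print('  blue centre(top)',b,'board xyz',r@x,r@y,r@n)
    t=onplane(K_,E_,F(til,o),p0+.02*n,n);print('  tile corners board', [( round((q-org)@x*1000,1),round((q-org)@y*1000,1)) for q in t])
E
```

```text
top corners [[0.5211, -0.2489, 0.0532], [0.5072, -0.3974, 0.0534]] len 0.14909718500523741
  yaw x -5.324824166881346 xdir [ 0.9619801  -0.08966059  0.25798308] org [ 0.38913811 -0.3114921   0.01973969]
  blue centre(top) [ 0.42143236 -0.31396789  0.04908689] board xyz 0.03885948990318798 0.0004965485289033928 0.019999999999999848
  tile corners board [(np.float64(75.2), np.float64(27.2)), (np.float64(76.7), np.float64(-23.1)), (np.float64(2.1), np.float64(-21.9)), (np.float64(2.6), np.float64(22.4))]
scene corners [[0.5333, -0.2395, 0.0561], [0.5097, -0.3946, 0.054]] len 0.15692805184796235
  yaw x -8.84496754973778 xdir [ 0.95475311 -0.14857096  0.25762989] org [ 0.39737785 -0.29773518  0.02156305]
  blue centre(top) [ 0.42079779 -0.3133356   0.04890146] board xyz 0.03172121751789429 -0.011533413673491847 0.019999999999999955
  tile corners board [(np.float64(71.9), np.float64(-32.9)), (np.float64(66.4), np.float64(12.9)), (np.float64(-3.2), np.float64(12.0)), (np.float64(1.8), np.float64(-33.5))]
```

```bash
cat > plan.py <<'E'
import sys,numpy as np
from rig import robot
from scipy.spatial.transform import Rotation as R
# args x y z jawyaw(deg)
x,y,z,j=map(float,sys.argv[1:5])
o=robot.get_obs();M=R.from_quat(o['tool_rot']).as_matrix();t=np.array([x,y,z])
d=M.T@(t-o['position'])*100
cur=np.degrees(np.arctan2(M[1,1],M[0,1]));dj=(j-cur+90)%180-90
print('t',round(o['time'],2),'pos',o['position'].round(4),'jaw',cur.round(1),'grip',round(o['grip_width'],4),'F',o['ft_force'].round(1),'v',abs(o['joint_velocities']).max().round(3))
print('cmd cm',d.round(2),'spin',round(-np.radians(dj),3),'axz',M[:,2].round(3))
E
python3 plan.py .576 -.110 .2 85
```

```text
t 0.15 pos [0.2395 0.5767 0.2218] jaw 67.4 grip 0.0871 F [ 0.5  0.2 -0. ] v 0.005
cmd cm [-57.42 -50.5    2.25] spin -0.307 axz [-0.001 -0.001 -1.   ]
```

Call:
arm_command([
  [-57.4, -50.5, 2.2, -0.307, 6.5],
  [-57.4, -50.5, 2.2, -0.307, 6.5],
  [-57.4, -50.5, 2.2, -0.307, 6.5],
  [-57.4, -50.5, 2.2, -0.307, 6.5],
  [-57.4, -50.5, 2.2, -0.307, 6.5],
], newtons=10)

```text
time: 0.78
position: [0.3774, 0.2959, 0.2136]
tool_rot: [0.043, 0.999, 0.0, 0.0]
ft_force: [2.1, 1.6, 0.2]
grip_width: 0.065
```

```bash
python3 plan.py .576 -.110 .2 85
```

```text
t 0.78 pos [0.3774 0.2959 0.2136] jaw 85.1 grip 0.065 F [2.1 1.6 0.2] v 1.058
cmd cm [-23.29 -38.73   1.36] spin 0.001 axz [ 0.  0. -1.]
```

Call:
arm_command([
  [-23.3, -38.7, 1.4, 0, 6.5],
  [-23.3, -38.7, 1.4, 0, 6.5],
  [-23.3, -38.7, 1.4, 0, 6.5],
  [-23.3, -38.7, 1.4, 0, 6.5],
  [-23.3, -38.7, 1.4, 0, 6.5],
])

```text
time: 1.4
position: [0.5147, 0.0151, 0.2038]
tool_rot: [0.044, 0.999, 0.0, 0.0]
ft_force: [0.3, 0.7, -0.2]
grip_width: 0.0655
```

```bash
python3 plan.py .576 -.110 .12 85
```

```text
t 1.4 pos [0.5147 0.0151 0.2038] jaw 85.0 grip 0.0655 F [ 0.3  0.7 -0.2] v 0.841
cmd cm [ -7.2  -11.93   8.38] spin 0.0 axz [ 0.  0. -1.]
```

Call:
arm_command([
  [-7.2, -11.9, 0.4, 0, 6.5],
  [-7.2, -11.9, 0.4, 0, 6.5],
  [-7.2, -11.9, 4, 0, 6.5],
  [-7.2, -11.9, 8.4, 0, 6.5],
  [-7.2, -11.9, 8.4, 0, 6.5],
])

```text
time: 2.02
position: [0.5724, -0.107, 0.1165]
tool_rot: [0.044, 0.999, 0.002, -0.004]
ft_force: [-0.7, 0.7, 1.1]
grip_width: 0.0651
```

```bash
python3 - <<'E'
from rig import robot
import cv2
for n in ['wrist','top','scene']:
    p,d=robot.camera(n);cv2.imwrite(f'pics/{n}1.png',p[:,:,::-1])
E
python3 plan.py .576 -.110 .012 85
```

```text
t 2.17 pos [ 0.5764 -0.1078  0.1213] jaw 85.1 grip 0.0651 F [-0.1  0.   0.4] v 0.02
cmd cm [ 0.05 -0.22 10.93] spin 0.001 axz [ 0.002 -0.001 -1.   ]
```

View pics/wrist1.png

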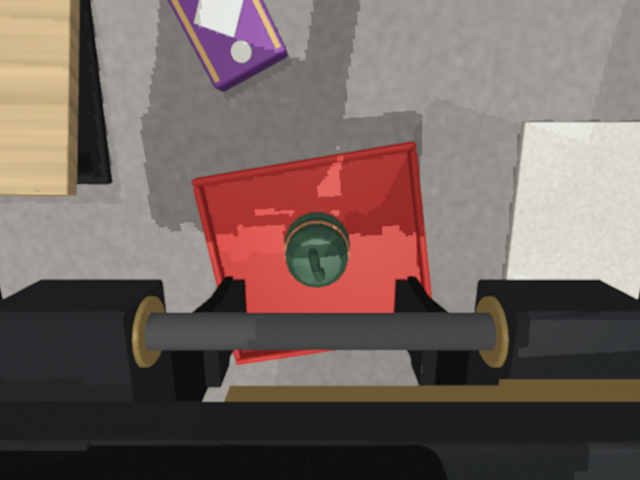

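View pics/scene1.png

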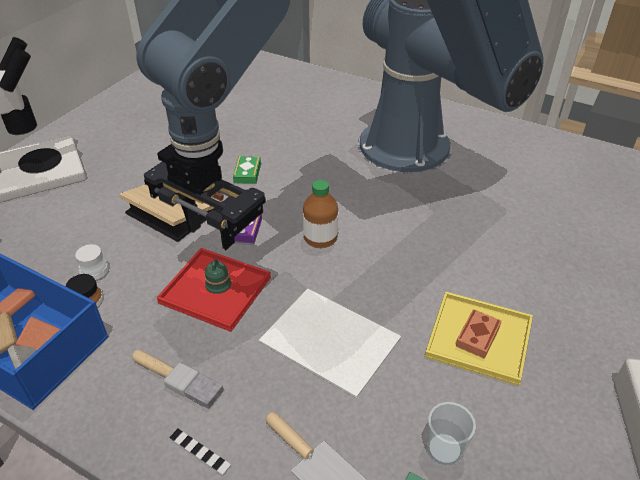

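```bash
python3 - <<'E'
from rig import robot
from h import *
m=robot.camera_model('wrist');K,E=m['mtx'],m['extrinsics']
print(onz(K,E,[(316,262)],.065),onz(K,E,[(317,222)],.035+.0))
E
```

```text
[[ 0.57689827 -0.10874421  0.065     ]] [[ 0.55994859 -0.10691835  0.035     ]]
```

Call:
arm_command([
  [0, -0.15, 6, 0, 6.5],
  [0, -0.15, 9, 0, 6.5],
  [0, -0.15, 10.6, 0, 6.5],
  [0, -0.15, 11.1, 0, 6.5],
  [0, -0.15, 11.1, 0, 6.5],
])

```text
time: 2.8
position: [0.5764, -0.1095, 0.0101]
tool_rot: [0.043, 0.999, -0.0, 0.001]
ft_force: [0.4, 0.4, 0.4]
grip_width: 0.0653
```

Call:
arm_command([
  [0, 0, 0, 0, 3.5],
  [0, 0, 0, 0, 3.5],
  [0, 0, 0, 0, 3.5],
  [0, 0, 0, 0, 3.5],
], newtons=10)

```text
time: 3.3
position: [0.5756, -0.1093, 0.0093]
tool_rot: [0.043, 0.999, -0.0, 0.0]
ft_force: [0.5, 0.5, 1.4]
grip_width: 0.0448
```

Call:
arm_command([
  [0, 0, 0, 0, 3.5],
  [0, 0, 0, 0, 3.5],
], newtons=15)

```text
time: 3.55
position: [0.5756, -0.1093, 0.0092]
tool_rot: [0.043, 0.999, -0.0, 0.0]
ft_force: [0.2, 0.4, 3.5]
grip_width: 0.0445
```

Call:
arm_command([
  [0, 0, 0, 0, 6],
  [0, 0, 0, 0, 6],
  [0, 0, -0.7, 0, 6],
  [0, 0, -0.7, 0, 6],
])

```text
time: 4.05
position: [0.5757, -0.1094, 0.0164]
tool_rot: [0.043, 0.999, -0.0, 0.0]
ft_force: [-0.2, -0.3, 0.2]
grip_width: 0.0597
```

Call:
arm_command([
  [0, 0, 0, 0, 3.5],
  [0, 0, 0, 0, 3.5],
  [0, 0, 0, 0, 3.5],
  [0, 0, 0, 0, 3.5],
  [0, 0, 0, 0, 3.5],
], newtons=15)

```text
time: 4.68
position: [0.5753, -0.1092, 0.0158]
tool_rot: [0.043, 0.999, 0.0, -0.0]
ft_force: [-0.6, -0.0, -0.1]
grip_width: 0.0409
```

Call:
arm_command([
  [0, 0, -0.5, 0, 3.5],
  [0, 0, -2, 0, 3.5],
  [0, 0, -5, 0, 3.5],
  [0, 0, -8, 0, 3.5],
  [0, 0, -10, 0, 3.5],
])

```text
time: 5.3
position: [0.576, -0.1094, 0.1185]
tool_rot: [0.043, 0.999, -0.0, 0.001]
ft_force: [0.6, -0.4, -1.3]
grip_width: 0.0406
```

```bash
python3 plan.py .583 .122 .12 85
```

```text
t 5.3 pos [ 0.576  -0.1094  0.1185] jaw 85.0 grip 0.0406 F [ 0.6 -0.4 -1.3] v 0.334
cmd cm [ 1.31 23.12 -0.17] spin 0.001 axz [ 0.003 -0.001 -1.   ]
```

Call:
arm_command([
  [0.2, 4, 0, 0, 3.5],
  [0.6, 10, 0, 0, 3.5],
  [1, 16, 0, 0, 3.5],
  [1.2, 21, 0, 0, 3.5],
  [1.3, 23.1, 0, 0, 3.5],
])

```text
time: 5.92
position: [0.5822, 0.1249, 0.117]
tool_rot: [0.042, 0.999, 0.0, 0.001]
ft_force: [-0.2, -1.0, -1.5]
grip_width: 0.0402
```

Call:
arm_command([
  [0, 0, 3, 0, 3.5],
  [0, 0, 6, 0, 3.5],
  [0, 0, 8, 0, 3.5],
  [0, 0, 9, 0, 3.5],
  [0, 0, 9, 0, 3.5],
])

```text
time: 6.55
position: [0.5824, 0.1215, 0.0258]
tool_rot: [0.044, 0.999, -0.0, -0.0]
ft_force: [0.8, -0.3, -1.9]
grip_width: 0.0403
```

```bash
python3 plan.py .583 .122 .017 85
```

```text
t 6.55 pos [0.5824 0.1215 0.0258] jaw 85.0 grip 0.0403 F [ 0.8 -0.3 -1.9] v 0.022
cmd cm [-0.06  0.05  0.88] spin -0.0 axz [-0.001 -0.    -1.   ]
```

Call:
arm_command([
  [0, 0, 0.5, 0, 3.5],
  [0, 0, 0.7, 0, 3.5],
  [0, 0, 0.8, 0, 3.5],
  [0, 0, 0.9, 0, 3.5],
  [0, 0, 0.9, 0, 3.5],
])

```text
time: 7.18
position: [0.5824, 0.1221, 0.017]
tool_rot: [0.043, 0.999, -0.0, 0.0]
ft_force: [0.3, 0.2, -1.5]
grip_width: 0.0407
```

Call:
arm_command([
  [0, 0, 0.05, 0, 3.5],
  [0, 0, 0.1, 0, 3.5],
  [0, 0, 0.1, 0, 3.5],
])

```text
time: 7.55
position: [0.5825, 0.122, 0.0168]
tool_rot: [0.043, 0.999, -0.0, 0.0]
ft_force: [-2.1, -0.4, 6.0]
grip_width: 0.0409
```

Call:
arm_command([
  [0, 0, -0.05, 0, 4.5],
  [0, 0, -0.05, 0, 6.5],
  [0, 0, -0.05, 0, 6.5],
  [0, 0, -1, 0, 6.5],
  [0, 0, -4, 0, 6.5],
])

```text
time: 8.18
position: [0.5811, 0.1219, 0.0552]
tool_rot: [0.043, 0.999, -0.0, -0.002]
ft_force: [0.5, -0.2, 0.4]
grip_width: 0.0641
```

Call:
arm_command([
  [0, 0, -4, 0, 6.5],
  [0, 0, -10, 0, 6.5],
  [0, 0, -12, 0, 6.5],
])

```text
time: 8.55
position: [0.5847, 0.1221, 0.1806]
tool_rot: [0.043, 0.999, 0.0, 0.004]
ft_force: [-0.3, -0.3, -0.8]
grip_width: 0.0649
```

```bash
python3 plan.py .4215 -.3138 .16 84.5
```

```text
t 8.55 pos [0.5847 0.1221 0.1806] jaw 85.0 grip 0.0649 F [-0.3 -0.3 -0.8] v 0.334
cmd cm [ 12.5  -44.84   1.93] spin 0.009 axz [ 0.008  0.    -1.   ]
```

Call:
arm_command([
  [12.2, -44.8, 1.5, 0, 7],
  [12.2, -44.8, 1.5, 0, 7],
  [12.2, -44.8, 1.5, 0, 7],
  [12.2, -44.8, 1.5, 0, 7],
  [12.2, -44.8, 1.5, 0, 7],
])

```text
time: 9.18
position: [0.4739, -0.1729, 0.1665]
tool_rot: [0.043, 0.999, -0.0, 0.001]
ft_force: [0.2, -0.3, 0.3]
grip_width: 0.0702
```

```bash
python3 plan.py .425 -.314 .16 84.5
```

```text
t 9.18 pos [ 0.4739 -0.1729  0.1665] jaw 85.0 grip 0.0702 F [ 0.2 -0.3  0.3] v 1.003
cmd cm [  3.66 -14.48   0.66] spin 0.01 axz [ 0.001 -0.001 -1.   ]
```

Call:
arm_command([
  [3.7, -14.5, 0.7, 0.01, 7],
  [3.7, -14.5, 0.7, 0.01, 7],
  [3.7, -14.5, 4, 0.01, 7],
  [3.7, -14.5, 6, 0.01, 7],
  [3.7, -14.5, 6, 0.01, 7],
])

```text
time: 9.8
position: [0.424, -0.3119, 0.1049]
tool_rot: [0.049, 0.999, 0.001, -0.001]
ft_force: [-0.5, 0.6, -0.1]
grip_width: 0.07
```

```bash
python3 - <<'E'
from rig import robot
import cv2
for n in ['wrist','top']:
    p,d=robot.camera(n);cv2.imwrite(f'pics/{n}2.png',p[:,:,::-1])
E
python3 plan.py .425 -.314 .036 84.5
```

```text
t 9.9 pos [ 0.4254 -0.3123  0.1065] jaw 84.5 grip 0.0698 F [ 0.1 -0.  -0.1] v 0.016
cmd cm [ 0.03 -0.16  7.05] spin -0.0 axz [ 0.    -0.001 -1.   ]
```

View pics/wrist2.png

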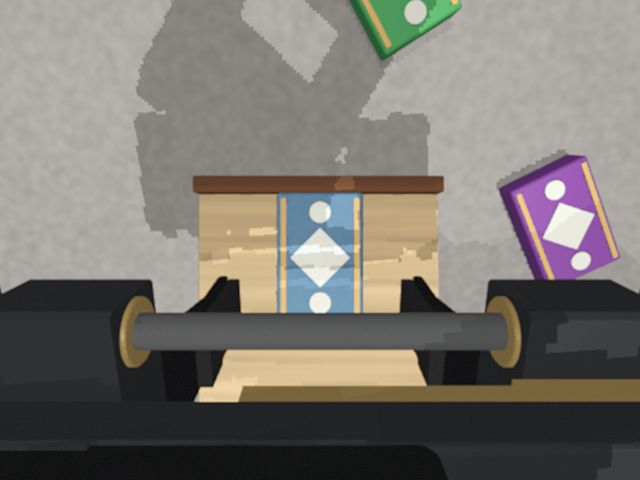

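View pics/top2.png

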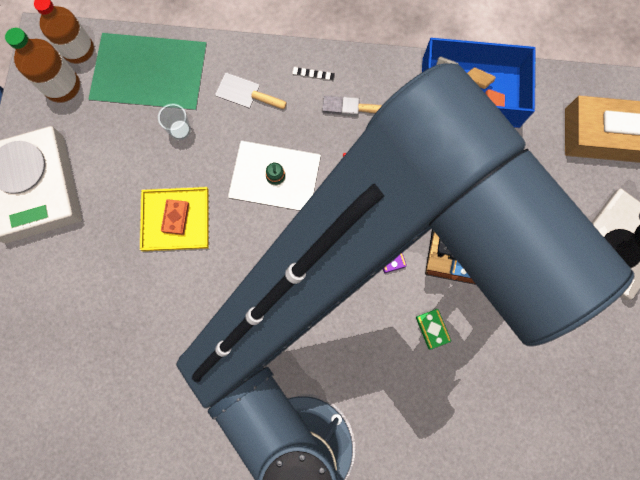

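Call:
arm_command([
  [0, -0.1, 3.5, 0, 7],
  [0, -0.1, 5.8, 0, 7],
  [0, -0.1, 6.7, 0, 7],
  [0, -0.1, 7, 0, 7],
  [0, -0.1, 7, 0, 7],
])

```text
time: 10.52
position: [0.4256, -0.3136, 0.0366]
tool_rot: [0.048, 0.999, -0.001, 0.001]
ft_force: [-0.5, -0.7, 0.7]
grip_width: 0.0699
```

Call:
arm_command([
  [0, 0, 0, 0, 4.5],
  [0, 0, 0, 0, 4.5],
  [0, 0, 0, 0, 4.5],
  [0, 0, 0, 0, 4.5],
], newtons=10)

```text
time: 11.02
position: [0.4249, -0.313, 0.0361]
tool_rot: [0.048, 0.999, 0.0, -0.0]
ft_force: [-0.2, 1.9, 2.9]
grip_width: 0.0497
```

Call:
arm_command([
  [0, 0, 0, 0, 4.5],
  [-0.1, 0, -0.5, 0, 4.5],
  [-0.1, 0, -2, 0, 4.5],
  [-0.1, 0, -5, 0, 4.5],
  [-0.1, 0, -9, 0, 4.5],
])

```text
time: 11.65
position: [0.4255, -0.3131, 0.1266]
tool_rot: [0.048, 0.999, 0.001, -0.001]
ft_force: [1.1, -0.3, -1.8]
grip_width: 0.05
```

```bash
python3 - <<'E'
from rig import robot
import cv2
for n in ['scene']:
    p,d=robot.camera(n);cv2.imwrite(f'pics/{n}3.png',cv2.resize(p[80:320,60:380,::-1],None,fx=2,fy=2))
E
python3 plan.py .585 -.110 .13 94.6
```

```text
t 11.7 pos [ 0.428  -0.3156  0.1318] jaw 84.5 grip 0.05 F [ 0.6 -1.6  0.5] v 0.149
cmd cm [-13.65  21.97   0.13] spin -0.177 axz [ 0.006 -0.007 -1.   ]
```

View pics/scene3.png

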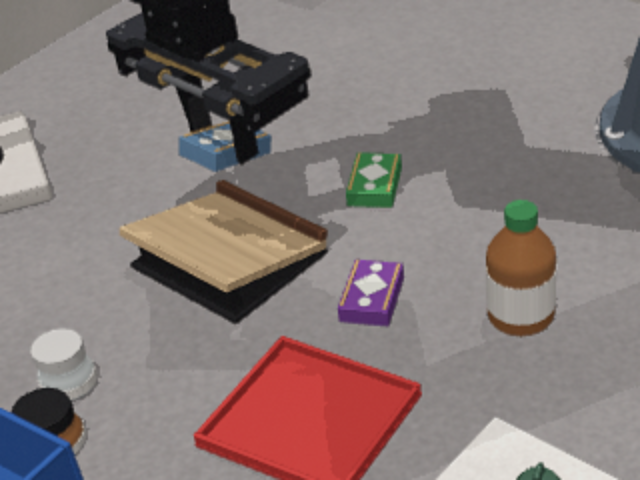

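Call:
arm_command([
  [-2, 3, 0, -0.04, 4.5],
  [-5, 8, 0, -0.1, 4.5],
  [-8.5, 13.7, 0, -0.177, 4.5],
  [-12, 19, 0, -0.177, 4.5],
  [-13.7, 22, 0, -0.177, 4.5],
])

```text
time: 12.32
position: [0.5854, -0.1054, 0.1265]
tool_rot: [-0.041, 0.999, -0.0, 0.001]
ft_force: [0.2, -1.2, -2.4]
grip_width: 0.05
```

Call:
arm_command([
  [0, 0, 0, 0, 4.5],
  [0, 0, 3, 0, 4.5],
  [0, 0, 6, 0, 4.5],
  [0, 0, 8, 0, 4.5],
  [0, 0, 8, 0, 4.5],
])

```text
time: 12.95
position: [0.5817, -0.1082, 0.0446]
tool_rot: [-0.04, 0.999, 0.001, -0.002]
ft_force: [-0.0, 1.2, -0.7]
grip_width: 0.0505
```

```bash
python3 - <<'E'
from rig import robot
import cv2
for n in ['scene']:
    p,d=robot.camera(n);cv2.imwrite(f'pics/{n}4.png',cv2.resize(p[180:350,120:320,::-1],None,fx=3,fy=3))
E
python3 plan.py .585 -.110 .025 94.6
```

```text
t 13.0 pos [ 0.5828 -0.1085  0.0457] jaw 94.5 grip 0.0499 F [-0.1 -1.  -1.7] v 0.026
cmd cm [-0.21 -0.17  2.07] spin -0.001 axz [-0.001  0.    -1.   ]
```

View pics/scene4.png

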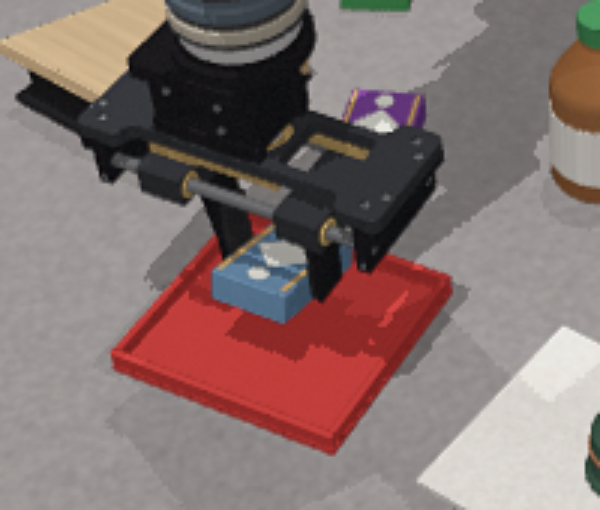

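Call:
arm_command([
  [-0.2, -0.15, 1.2, 0, 4.5],
  [-0.2, -0.15, 2, 0, 4.5],
  [-0.2, -0.15, 2.3, 0, 4.5],
  [-0.2, -0.15, 2.4, 0, 4.5],
], newtons=6)

```text
time: 13.5
position: [0.5856, -0.1089, 0.0216]
tool_rot: [-0.04, 0.999, 0.0, -0.0]
ft_force: [-0.2, -0.1, -1.1]
grip_width: 0.0501
```

Call:
arm_command([
  [0, 0, 0.1, 0, 4.5],
  [0, 0, 0.2, 0, 4.5],
  [0, 0, 0.3, 0, 4.5],
  [0, 0, 0.4, 0, 4.5],
  [0, 0, 0.4, 0, 4.5],
])

```text
time: 14.12
position: [0.5866, -0.1093, 0.0182]
tool_rot: [-0.04, 0.999, -0.0, 0.001]
ft_force: [1.7, -0.7, 0.7]
grip_width: 0.0502
```

Contact started; continue pivoting down.

Call:
arm_command([
  [0, 0, 0.1, 0, 4.5],
  [0, 0, 0.2, 0, 4.5],
  [0, 0, 0.3, 0, 4.5],
  [0, 0, 0.4, 0, 4.5],
  [0, 0, 0.4, 0, 4.5],
])

```text
time: 14.75
position: [0.5853, -0.109, 0.0136]
tool_rot: [-0.04, 0.999, 0.0, -0.0]
ft_force: [1.2, -0.9, -1.2]
grip_width: 0.0503
```

Call:
arm_command([
  [0, 0, 0.05, 0, 4.5],
  [0, 0, 0.1, 0, 4.5],
  [0, 0, 0.15, 0, 4.5],
  [0, 0, 0.15, 0, 4.5],
])

```text
time: 15.25
position: [0.5857, -0.109, 0.0123]
tool_rot: [-0.04, 0.999, 0.0, -0.0]
ft_force: [1.3, -0.0, -0.2]
grip_width: 0.0501
```

```bash
python3 - <<'E'
from rig import robot
import cv2
for n in ['scene']:
    p,d=robot.camera(n);cv2.imwrite(f'pics/{n}5.png',cv2.resize(p[180:350,120:320,::-1],None,fx=3,fy=3))
E
python3 plan.py .585 -.110 .012 94.6
```

```text
t 15.3 pos [ 0.5856 -0.1089  0.0123] jaw 94.6 grip 0.05 F [ 1.3 -0.5  0.4] v 0.002
cmd cm [ 0.07 -0.1   0.03] spin -0.0 axz [-0.  0. -1.]
```

View pics/scene5.png

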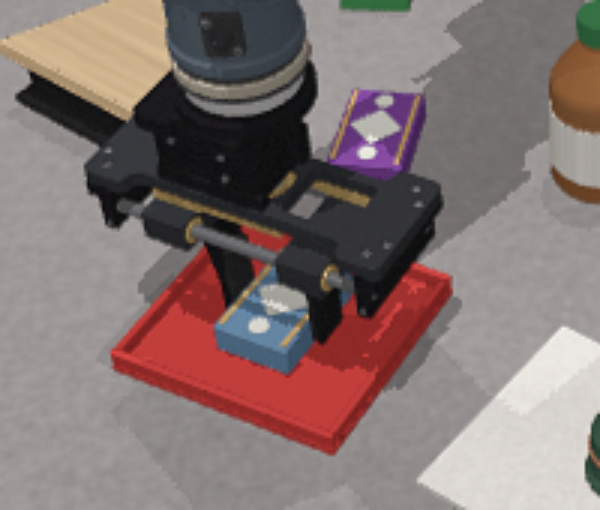

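Call:
arm_command([
  [0, 0, 0.05, 0, 4.5],
  [0, 0, 0.1, 0, 4.5],
  [0, 0, 0.1, 0, 4.5],
])

```text
time: 15.68
position: [0.5857, -0.109, 0.0113]
tool_rot: [-0.04, 0.999, 0.0, -0.0]
ft_force: [1.2, 0.4, -0.2]
grip_width: 0.0502
```

Call:
arm_command([
  [0, 0, 0.05, 0, 4.5],
  [0, 0, 0.1, 0, 4.5],
  [0, 0, 0.1, 0, 4.5],
])

```text
time: 16.05
position: [0.5857, -0.109, 0.0111]
tool_rot: [-0.04, 0.999, -0.0, 0.0]
ft_force: [0.5, 0.2, 6.3]
grip_width: 0.0498
```

Flat contact now (6 N). Release and lift.

Call:
arm_command([
  [0, 0, -0.05, 0, 5.2],
  [0, 0, -0.05, 0, 6.5],
  [0, 0, -0.05, 0, 6.5],
  [0, 0, -1, 0, 6.5],
  [0, 0, -4, 0, 6.5],
])

```text
time: 16.68
position: [0.5844, -0.1086, 0.0496]
tool_rot: [-0.04, 0.999, 0.001, -0.002]
ft_force: [-0.4, -0.4, 0.5]
grip_width: 0.0645
```

Call:
arm_command([
  [0, 0, -5, 0, 6.5],
  [0, 0, -11, 0, 6.5],
  [0, 10, -15, 0, 6.5],
  [0, 16, -15, 0, 6.5],
  [0, 22, -15, 0, 6.5],
])

```text
time: 17.3
position: [0.5714, 0.0739, 0.1997]
tool_rot: [-0.04, 0.999, -0.0, 0.002]
ft_force: [0.4, 0.6, 0.2]
grip_width: 0.0649
```

```bash
python3 plan.py .460 .331 .15 89
```

```text
t 17.3 pos [0.5714 0.0739 0.1997] jaw 94.5 grip 0.0649 F [0.4 0.6 0.2] v 0.874
cmd cm [ 9.09 26.51  4.93] spin 0.097 axz [ 0.003 -0.    -1.   ]
```

Call:
arm_command([
  [9, 26.5, 2, 0.095, 6.5],
  [9, 26.5, 4, 0.095, 6.5],
  [9, 26.5, 5, 0.095, 6.5],
  [9, 26.5, 5, 0.095, 6.5],
  [9, 26.5, 9, 0.095, 6.5],
])

```text
time: 17.92
position: [0.4611, 0.3331, 0.1101]
tool_rot: [0.006, 1.0, 0.002, 0.004]
ft_force: [0.6, 0.3, -0.1]
grip_width: 0.0649
```

Call:
arm_command([
  [0, 0, 2, 0, 6.5],
  [0, 0, 2, 0, 6.5],
])

```text
time: 18.18
position: [0.4587, 0.3293, 0.0867]
tool_rot: [0.007, 1.0, -0.001, -0.002]
ft_force: [-0.3, -0.3, -0.1]
grip_width: 0.0647
```

```bash
python3 - <<'E'
from rig import robot
import cv2,numpy as np
from h import *
for n in ['wrist','top','scene']:
    p,d=robot.camera(n);cv2.imwrite(f'pics/{n}6.png',p[:,:,::-1]);m=robot.camera_model(n);np.savez(n+'6.npz',p=p,d=d,K=m['mtx'],E=m['extrinsics'])
E
python3 plan.py .460 .331 .012 89.1
```

```text
t 18.32 pos [0.4614 0.3294 0.0891] jaw 89.1 grip 0.0652 F [-0.4  0.2 -0.3] v 0.01
cmd cm [0.16 0.15 7.71] spin 0.0 axz [ 0.002  0.001 -1.   ]
```

View pics/wrist6.png

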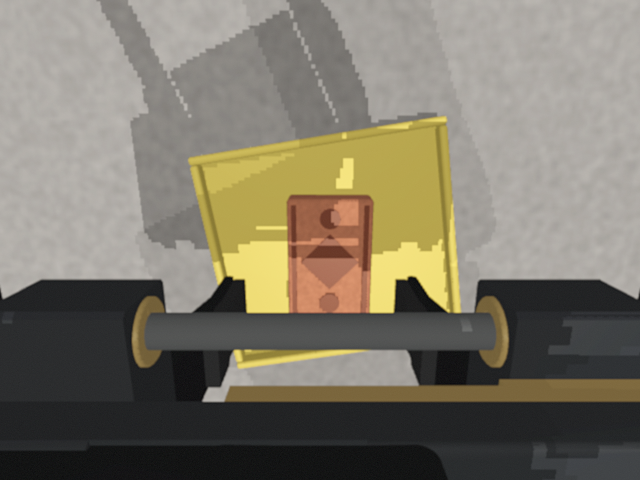

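View pics/top6.png

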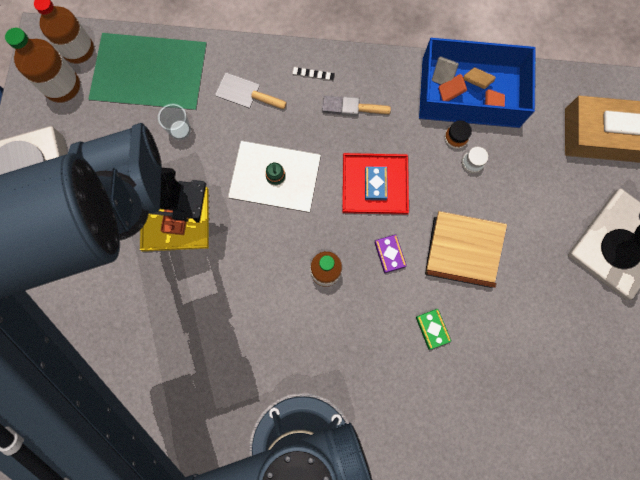

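```bash
python3 - <<'E'
from h import *
p,d,K,E=load('wrist6.npz');print('terra wrist',onz(K,E,[(330,261)],.025))
for n in ['top','scene']:
    p,d,K,E=load(n+'6.npz');h=hsv(p).astype(int);H,S,V=h[...,0],h[...,1],h[...,2]
    v,u=np.nonzero(d>0);W=np.zeros(d.shape+(3,));W[v,u]=depthpts(K,E,d,np.ones(d.shape,bool))
    X,Y,Z=W[...,0],W[...,1],W[...,2]
    reg=lambda x,y,r:(abs(X-x)<r)&(abs(Y-y)<r)&(d>0)
    m=reg(.585,-.11,.055)&(Z>.0205)&(Z<.03);c=blob(m,(0,0,640,480));print(n,'blue',rect(onz(K,E,c,.025)),W[m].mean(0), 'pl',np.linalg.lstsq(np.c_[W[m][:,:2],np.ones(m.sum())],W[m][:,2],rcond=None)[0])
    m=reg(.585,-.11,.1)&(((H<6)|(H>174))&(S>150)&(V>70)); c=blob(cv2.morphologyEx(m.astype(np.uint8),cv2.MORPH_CLOSE,np.ones((5,5)))>0,(0,0,640,480));print(n,'red',rect(onz(K,E,c,.016)))
    w=(reg(.585,-.11,.05)&(S<60)&(V>170)&(Z>.02));print('white mean',onz(K,E,[np.argwhere(w).mean(0)[::-1]],.025))
    m=reg(.58,.122,.05)&(Z>.052);print('bell loop',W[m].mean(0))
    m=reg(.365,-.015,.06)&(Z>.12)&(H>35)&(H<85);print(n,'cap',W[m].mean(0))
    x0,y0=((400,190) if n=='top' else (110,160));im=p[y0:y0+110,x0:x0+130,::-1];cv2.imwrite(f'pics/brd_{n}.png',cv2.resize(im,None,fx=5,fy=5,interpolation=cv2.INTER_CUBIC))
E
```

```text
terra wrist [[0.46210144 0.33677959 0.025     ]]
top blue (array([ 582.8, -111.1]), 74.4, 50.1, 4.4) [ 0.58268156 -0.11206772  0.02503122] pl [-0.00172344  0.00329313  0.02640448]
top red (array([ 584.5, -109.9]), 149.9, 142.7, -85.7)
white mean [[ 0.58658579 -0.1109415   0.025     ]]
bell loop [0.57979567 0.11970968 0.05850992]
top cap [ 0.37154645 -0.01571112  0.12986354]
scene blue (array([ 587.4, -108.4]), 77.8, 52.3, 4.3) [ 0.58801913 -0.10858048  0.02498765] pl [-0.00097972 -0.00938035  0.02454522]
scene red (array([ 592.2, -105.6]), 155.7, 148.3, -85.7)
white mean [[ 0.58492446 -0.11216872  0.025     ]]
bell loop [0.58727941 0.12289845 0.05879584]
scene cap [ 0.37704582 -0.01307891  0.12791131]
```

View pics/brd_top.png

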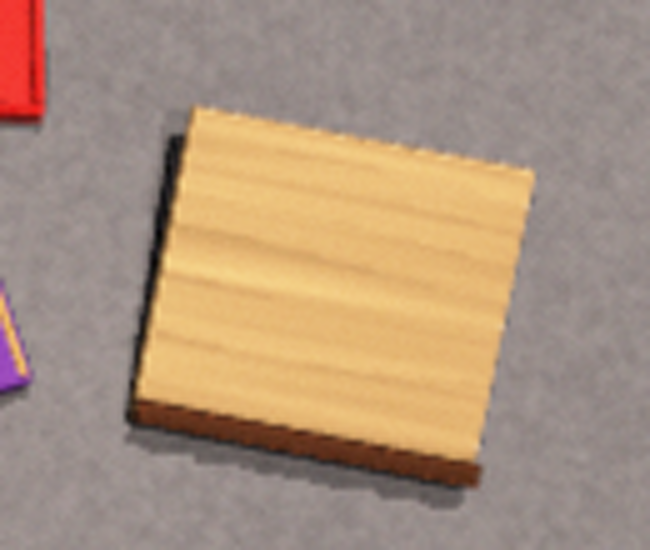

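View pics/brd_scene.png

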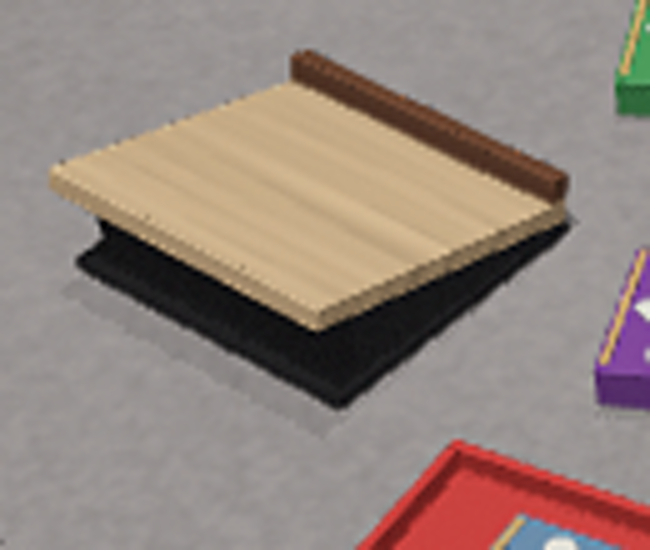

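Call:
arm_command([
  [0, 0.4, 4, 0, 7],
  [0, 0.4, 6.5, 0, 7],
  [0, 0.4, 7.4, 0, 7],
  [0, 0.4, 7.7, 0, 7],
  [0, 0.4, 7.7, 0, 7],
])

```text
time: 18.95
position: [0.4611, 0.3336, 0.0118]
tool_rot: [0.008, 1.0, 0.0, 0.001]
ft_force: [-1.0, 0.7, 0.4]
grip_width: 0.0695
```

Call:
arm_command([
  [0, 0, 0, 0, 4.5],
  [0, 0, 0, 0, 4.5],
  [0, 0, 0, 0, 4.5],
  [0, 0, 0, 0, 4.5],
  [0, 0, 0, 0, 4.5],
], newtons=10)

```text
time: 19.58
position: [0.4606, 0.3338, 0.0113]
tool_rot: [0.007, 1.0, 0.0, 0.0]
ft_force: [-1.7, 2.1, 4.5]
grip_width: 0.0499
```

Call:
arm_command([
  [0, 0, -0.5, 0, 4.5],
  [0, 0, -2, 0, 4.5],
  [0, 0, -5, 0, 4.5],
  [0, 0, -10, 0, 4.5],
  [0, 0, -14, 0, 4.5],
])

```text
time: 20.2
position: [0.4603, 0.3332, 0.1531]
tool_rot: [0.007, 1.0, 0.0, 0.0]
ft_force: [0.4, 0.7, -2.1]
grip_width: 0.0497
```

```bash
python3 - <<'E'
from rig import robot
import cv2,numpy as np
for n in ['wrist','scene']:
    p,d=robot.camera(n);cv2.imwrite(f'pics/{n}7.png',p[:,:,::-1])
E
python3 plan.py .55 .05 .17 84.6
```

```text
t 20.3 pos [0.4631 0.3347 0.1561] jaw 89.2 grip 0.0499 F [-0.  -0.1 -2. ] v 0.065
cmd cm [ -9.11 -28.33  -1.43] spin 0.08 axz [ 0.01   0.004 -1.   ]
```

View pics/wrist7.png

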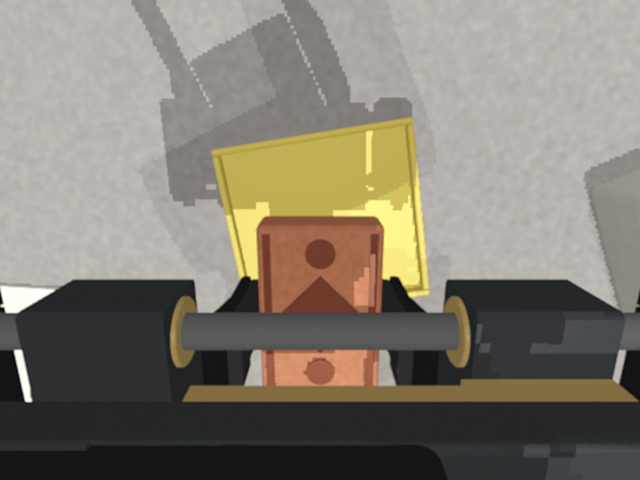

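View pics/scene7.png

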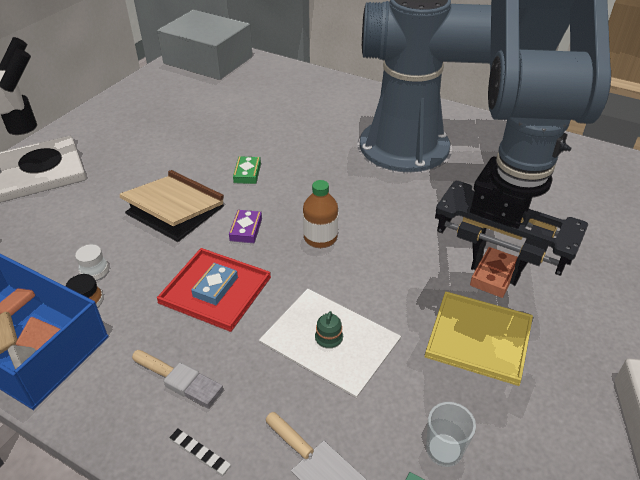

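Call:
arm_command([
  [-1.5, -5, -0.5, 0.02, 4.5],
  [-3.5, -11, -1.4, 0.08, 4.5],
  [-5.4, -17, -1.4, 0.08, 4.5],
  [-7.3, -23, -1.4, 0.08, 4.5],
  [-9.1, -28.3, -1.4, 0.08, 4.5],
])

```text
time: 20.92
position: [0.5465, 0.047, 0.1641]
tool_rot: [0.048, 0.999, 0.0, -0.001]
ft_force: [0.7, 0.1, -1.6]
grip_width: 0.0496
```

```bash
python3 plan.py .430 -.3142 .16 84.5
```

```text
t 20.93 pos [0.5465 0.047  0.1641] jaw 84.5 grip 0.0496 F [ 0.7  0.1 -1.6] v 0.807
cmd cm [  8.16 -37.06   0.43] spin 0.001 axz [-0.002  0.    -1.   ]
```

Call:
arm_command([
  [1, -5, 0, 0, 4.5],
  [2.4, -11, 0, 0, 4.5],
  [3.7, -17, 0, 0, 4.5],
  [5, -23, 0, 0, 4.5],
  [6.2, -28, 0, 0, 4.5],
])

```text
time: 21.55
position: [0.4572, -0.2256, 0.1642]
tool_rot: [0.048, 0.999, 0.0, -0.001]
ft_force: [0.3, -0.2, -1.7]
grip_width: 0.05
```

```bash
python3 plan.py .430 -.3142 .07 84.5
```

```text
t 21.55 pos [ 0.4572 -0.2256  0.1642] jaw 84.5 grip 0.05 F [ 0.3 -0.2 -1.7] v 0.785
cmd cm [ 1.85 -9.09  9.41] spin 0.0 axz [-0.001  0.001 -1.   ]
```

Call:
arm_command([
  [1, -5, 0, 0, 4.5],
  [1.8, -9, 1, 0, 4.5],
  [1.8, -9, 4, 0, 4.5],
  [1.8, -9, 7, 0, 4.5],
  [1.8, -9, 8.5, 0, 4.5],
])

```text
time: 22.18
position: [0.4309, -0.3105, 0.0778]
tool_rot: [0.048, 0.999, 0.002, -0.002]
ft_force: [0.4, 0.1, -1.5]
grip_width: 0.0499
```

Call:
arm_command([
  [0, 0, 0, 0, 4.5],
  [0, 0, 0, 0, 4.5],
])

```text
time: 22.42
position: [0.4329, -0.312, 0.0805]
tool_rot: [0.047, 0.999, -0.001, 0.0]
ft_force: [0.9, -0.6, -1.2]
grip_width: 0.0498
```

```bash
python3 - <<'E'
from rig import robot
import cv2,numpy as np
for n in ['wrist','scene']:
    p,d=robot.camera(n);cv2.imwrite(f'pics/{n}8.png',p[:,:,::-1] if n=='wrist' else cv2.resize(p[120:290,80:280,::-1],None,fx=3,fy=3))
E
python3 plan.py .430 -.3142 .05 84.5
```

```text
t 22.52 pos [ 0.4331 -0.3122  0.0809] jaw 84.6 grip 0.0499 F [ 0.4  0.6 -1. ] v 0.003
cmd cm [ 0.29 -0.23  3.09] spin 0.002 axz [ 0.002 -0.002 -1.   ]
```

View pics/wrist8.png

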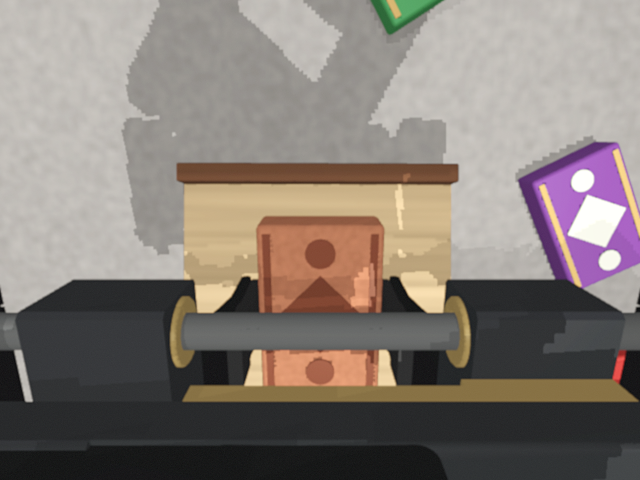

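View pics/scene8.png

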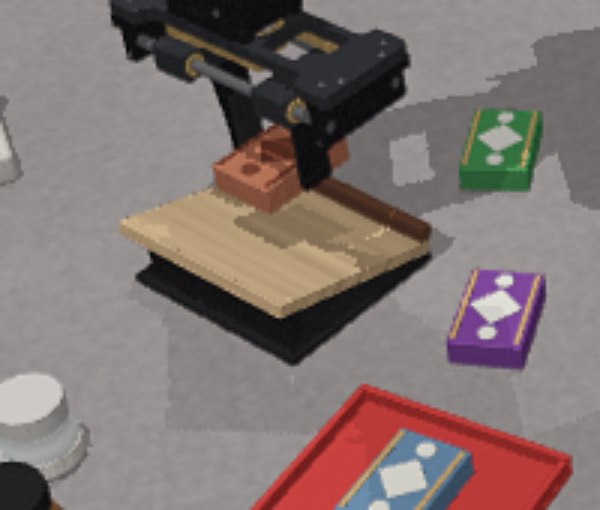

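Call:
arm_command([
  [0.3, -0.15, 1.5, 0, 4.5],
  [0.3, -0.15, 2.6, 0, 4.5],
  [0.3, -0.15, 3, 0, 4.5],
  [0.3, -0.15, 3.1, 0, 4.5],
], newtons=6)

```text
time: 23.02
position: [0.4291, -0.3127, 0.0482]
tool_rot: [0.047, 0.999, 0.0, -0.0]
ft_force: [0.3, 0.5, -2.4]
grip_width: 0.0498
```

Call:
arm_command([
  [0, 0, 0.1, 0, 4.5],
  [0, 0, 0.2, 0, 4.5],
  [0, 0, 0.3, 0, 4.5],
  [0, 0, 0.4, 0, 4.5],
  [0, 0, 0.4, 0, 4.5],
])

```text
time: 23.65
position: [0.429, -0.313, 0.0449]
tool_rot: [0.047, 0.999, -0.0, -0.0]
ft_force: [-1.8, -1.8, 0.1]
grip_width: 0.0502
```

Call:
arm_command([
  [0, 0, 0.1, 0, 4.5],
  [0, 0, 0.2, 0, 4.5],
  [0, 0, 0.3, 0, 4.5],
  [0, 0, 0.3, 0, 4.5],
])

```text
time: 24.15
position: [0.4292, -0.3127, 0.0416]
tool_rot: [0.047, 0.999, 0.0, -0.0]
ft_force: [-1.4, -0.4, 0.1]
grip_width: 0.0499
```

Call:
arm_command([
  [0, 0, 0.1, 0, 4.5],
  [0, 0, 0.2, 0, 4.5],
  [0, 0, 0.25, 0, 4.5],
  [0, 0, 0.25, 0, 4.5],
])

```text
time: 24.65
position: [0.4293, -0.3128, 0.0392]
tool_rot: [0.047, 0.999, 0.0, 0.0]
ft_force: [-1.2, 0.6, -0.2]
grip_width: 0.05
```

```bash
python3 - <<'E'
from rig import robot
import cv2,numpy as np
for n in ['scene','wrist']:
    p,d=robot.camera(n);cv2.imwrite(f'pics/{n}9.png',p[:,:,::-1] if n=='wrist' else cv2.resize(p[140:260,100:250,::-1],None,fx=4,fy=4))
E
python3 plan.py .423 -.3135 .037 84.5
```

```text
t 24.75 pos [ 0.4295 -0.3129  0.0393] jaw 84.6 grip 0.0497 F [-1.5  0.3 -0.9] v 0.002
cmd cm [ 0.64 -0.12  0.23] spin 0.001 axz [ 0. -0. -1.]
```

View pics/scene9.png

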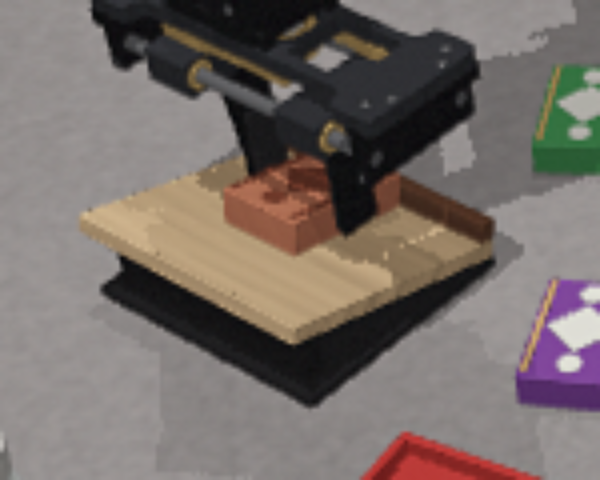

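View pics/wrist9.png

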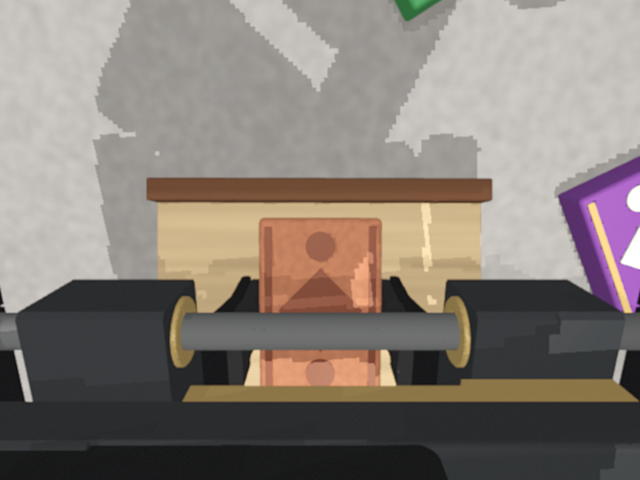

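Call:
arm_command([
  [0, 0, 0.05, 0, 4.5],
  [0, 0, 0.1, 0, 4.5],
  [0, 0, 0.15, 0, 4.5],
  [0, 0, 0.15, 0, 4.5],
])

```text
time: 25.25
position: [0.4294, -0.3129, 0.0378]
tool_rot: [0.047, 0.999, -0.0, 0.0]
ft_force: [-0.7, 1.1, -0.4]
grip_width: 0.0498
```

Call:
arm_command([
  [0, 0, 0.05, 0, 4.5],
  [0, 0, 0.1, 0, 4.5],
  [0, 0, 0.1, 0, 4.5],
])

```text
time: 25.62
position: [0.4293, -0.3129, 0.0371]
tool_rot: [0.047, 0.999, -0.0, 0.0]
ft_force: [-1.1, 1.0, 4.6]
grip_width: 0.0498
```

Call:
arm_command([
  [0.1, 0, 0.02, 0, 4.5],
  [0.2, 0, 0.045, 0, 4.5],
  [0.3, 0, 0.07, 0, 4.5],
  [0.35, 0, 0.08, 0, 4.5],
])

```text
time: 26.12
position: [0.4271, -0.3137, 0.0366]
tool_rot: [0.048, 0.999, -0.001, 0.002]
ft_force: [1.8, 0.2, 4.8]
grip_width: 0.0497
```

Call:
arm_command([
  [0.05, 0, 0.013, 0, 4.5],
  [0.1, 0, 0.026, 0, 4.5],
  [0.1, 0, 0.026, 0, 4.5],
])

```text
time: 26.5
position: [0.4257, -0.3137, 0.0361]
tool_rot: [0.047, 0.999, -0.001, 0.001]
ft_force: [2.7, -0.5, 5.2]
grip_width: 0.0499
```

Call:
arm_command([
  [0.05, 0, 0.013, 0, 4.5],
  [0.1, 0, 0.026, 0, 4.5],
  [0.1, 0, 0.026, 0, 4.5],
])

```text
time: 26.88
position: [0.4246, -0.3136, 0.0358]
tool_rot: [0.047, 0.999, -0.001, 0.001]
ft_force: [2.4, -0.2, 5.2]
grip_width: 0.0499
```

Call:
arm_command([
  [0.05, 0, 0.013, 0, 4.5],
  [0.1, 0, 0.026, 0, 4.5],
  [0.1, 0, 0.026, 0, 4.5],
])

```text
time: 27.25
position: [0.4236, -0.3134, 0.0356]
tool_rot: [0.047, 0.999, -0.001, 0.001]
ft_force: [2.4, 0.4, 5.3]
grip_width: 0.0499
```

```bash
python3 - <<'E'
from rig import robot
import cv2,numpy as np
for n in ['scene','wrist']:
    p,d=robot.camera(n);cv2.imwrite(f'pics/{n}10.png',p[:,:,::-1] if n=='wrist' else cv2.resize(p[140:260,100:250,::-1],None,fx=4,fy=4))
E
python3 plan.py .423 -.3135 .037 84.5
```

```text
t 27.35 pos [ 0.4237 -0.3135  0.0356] jaw 84.6 grip 0.0499 F [ 2.  -0.   4.7] v 0.003
cmd cm [ 0.07 -0.01 -0.14] spin 0.001 axz [ 0.002 -0.002 -1.   ]
```

View pics/scene10.png

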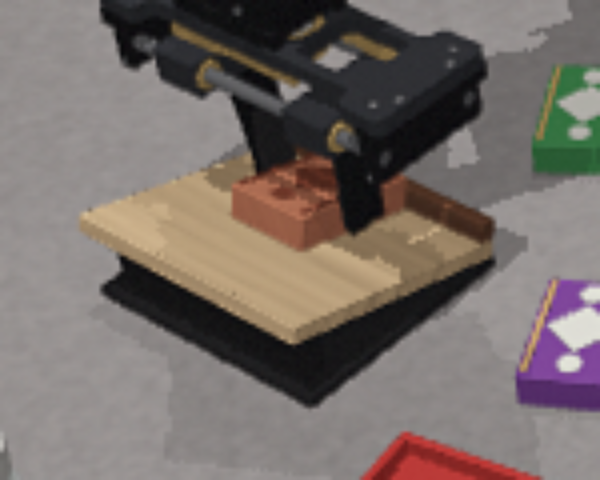

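View pics/wrist10.png

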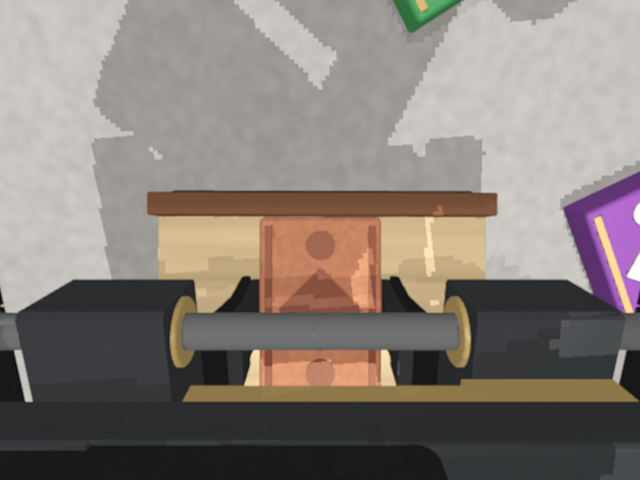

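Call:
arm_command([
  [0.05, 0.03, 0.01, 0, 4.5],
  [0.1, 0.05, 0.02, 0, 4.5],
  [0.1, 0.05, 0.02, 0, 4.5],
])

```text
time: 27.72
position: [0.4226, -0.313, 0.0353]
tool_rot: [0.047, 0.999, -0.001, 0.001]
ft_force: [1.9, -2.8, 4.6]
grip_width: 0.05
```

Call:
arm_command([
  [0.05, 0, 0.01, 0, 4.5],
  [0.1, 0, 0.02, 0, 4.5],
  [0.1, 0, 0.02, 0, 4.5],
])

```text
time: 28.1
position: [0.4225, -0.313, 0.0353]
tool_rot: [0.048, 0.999, -0.001, 0.002]
ft_force: [5.1, -2.1, 4.1]
grip_width: 0.0499
```

Call:
arm_command([
  [0, 0, -0.03, 0, 5.2],
  [0, 0, -0.03, 0, 5.6],
  [0, 0, -0.03, 0, 6.5],
  [0, 0, -0.03, 0, 6.5],
  [0, 0, -1, 0, 6.5],
])

```text
time: 28.72
position: [0.4198, -0.3104, 0.0443]
tool_rot: [0.047, 0.999, 0.001, -0.001]
ft_force: [-0.3, -1.1, -0.5]
grip_width: 0.0646
```

Call:
arm_command([
  [0, 0, -4, 0, 6.5],
  [0, 0, -10, 0, 6.5],
  [-4, 4, -12, 0, 6.5],
  [-7, 10, -12, 0, 6.5],
  [-10, 16, -12, 0, 6.5],
])

```text
time: 29.35
position: [0.5316, -0.1683, 0.1662]
tool_rot: [0.048, 0.999, -0.0, 0.001]
ft_force: [0.2, -0.6, 0.4]
grip_width: 0.0649
```

```bash
python3 plan.py .583 .122 .16 85
```

```text
t 29.35 pos [ 0.5316 -0.1683  0.1662] jaw 84.5 grip 0.0649 F [ 0.2 -0.6  0.4] v 0.933
cmd cm [-2.34 29.39  0.6 ] spin -0.009 axz [ 0.001 -0.001 -1.   ]
```

Call:
arm_command([
  [-2.3, 29.4, 0.6, 0, 6.5],
  [-2.3, 29.4, 0.6, 0, 6.5],
  [-2.3, 29.4, 0.6, 0, 6.5],
  [-2.3, 29.4, 0.6, 0, 6.5],
  [-2.3, 29.4, 0.6, 0, 6.5],
])

```text
time: 29.98
position: [0.5809, 0.1238, 0.1594]
tool_rot: [0.046, 0.999, 0.0, -0.0]
ft_force: [-0.8, -0.4, -1.1]
grip_width: 0.0648
```

Call:
arm_command([
  [0, 0, 2, 0, 6.5],
  [0, 0, 5, 0, 6.5],
  [0, 0, 5, 0, 6.5],
])

```text
time: 30.35
position: [0.579, 0.1212, 0.1073]
tool_rot: [0.047, 0.999, -0.0, -0.003]
ft_force: [1.2, -0.7, 0.5]
grip_width: 0.0649
```

```bash
python3 - <<'E'
from rig import robot
import cv2,numpy as np
from h import *
for n in ['wrist','scene','top']:
    p,d=robot.camera(n);cv2.imwrite(f'pics/{n}11.png',p[:,:,::-1]);m=robot.camera_model(n);np.savez(n+'11.npz',p=p,d=d,K=m['mtx'],E=m['extrinsics'])
E
python3 plan.py .583 .122 .017 85
```

```text
t 30.5 pos [0.582  0.1208 0.11  ] jaw 84.6 grip 0.065 F [-0.5  0.2 -0.4] v 0.009
cmd cm [-0.07  0.13  9.3 ] spin -0.008 axz [ 0.002  0.    -1.   ]
```

View pics/wrist11.png

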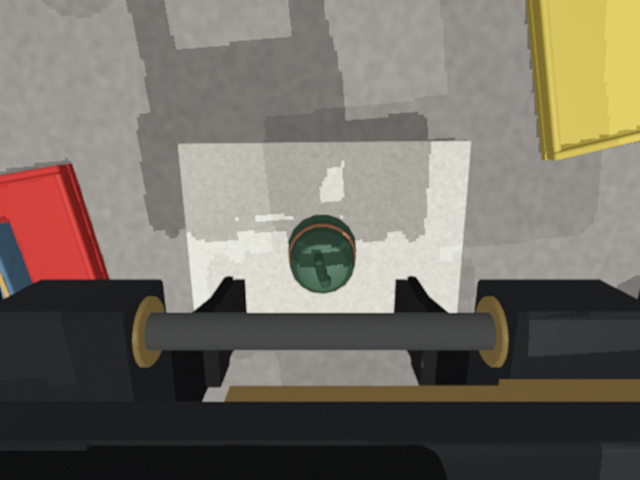

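View pics/top11.png

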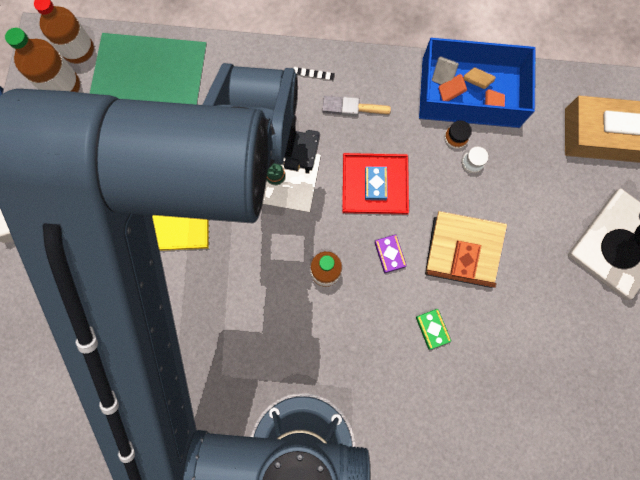

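View pics/scene11.png

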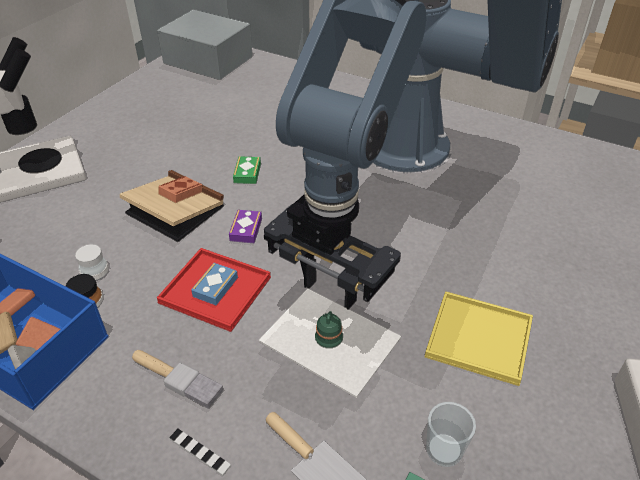

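Call:
arm_command([
  [0, 0.1, 5, 0, 6.5],
  [0, 0.1, 8, 0, 6.5],
  [0, 0.1, 9, 0, 6.5],
  [0, 0.1, 9.3, 0, 6.5],
  [0, 0.1, 9.3, 0, 6.5],
])

```text
time: 31.12
position: [0.5826, 0.1219, 0.0172]
tool_rot: [0.047, 0.999, 0.0, 0.001]
ft_force: [-0.5, -0.7, 0.1]
grip_width: 0.0649
```

Call:
arm_command([
  [0, 0, 0, 0, 3.5],
  [0, 0, 0, 0, 3.5],
  [0, 0, 0, 0, 3.5],
  [0, 0, 0, 0, 3.5],
  [0, 0, 0, 0, 3.5],
], newtons=15)

```text
time: 31.75
position: [0.5817, 0.122, 0.0162]
tool_rot: [0.047, 0.999, 0.0, 0.0]
ft_force: [-0.9, 1.7, 3.4]
grip_width: 0.0407
```

Call:
arm_command([
  [0, 0, -0.5, 0, 3.5],
  [0, 0, -2, 0, 3.5],
  [0, 0, -5, 0, 3.5],
  [0, 0, -10, 0, 3.5],
  [0, 0, -14, 0, 3.5],
])

```text
time: 32.38
position: [0.5817, 0.1219, 0.1583]
tool_rot: [0.047, 0.999, 0.0, 0.001]
ft_force: [0.8, -0.6, -1.6]
grip_width: 0.0408
```

```bash
python3 plan.py .46 .335 .15 98
```

```text
t 32.38 pos [0.5817 0.1219 0.1583] jaw 84.6 grip 0.0408 F [ 0.8 -0.6 -1.6] v 0.678
cmd cm [14.14 20.06  0.81] spin -0.234 axz [ 0.002 -0.    -1.   ]
```

Call:
arm_command([
  [2.5, 4, 0, -0.06, 3.5],
  [5.5, 8, 0, -0.14, 3.5],
  [9, 13, 0, -0.234, 3.5],
  [12.3, 17.5, 0, -0.234, 3.5],
  [14.1, 20, 0, -0.234, 3.5],
])

```text
time: 33.0
position: [0.4579, 0.3364, 0.1566]
tool_rot: [-0.071, 0.997, 0.0, -0.0]
ft_force: [0.6, -0.4, -1.4]
grip_width: 0.0408
```

Call:
arm_command([
  [0, 0, 0, 0, 3.5],
  [0, 0, 0, 0, 3.5],
])

```text
time: 33.25
position: [0.4604, 0.334, 0.1563]
tool_rot: [-0.07, 0.998, -0.0, 0.0]
ft_force: [-0.1, -0.8, -1.4]
grip_width: 0.0408
```

```bash
python3 - <<'E'
from rig import robot
import cv2,numpy as np
from h import *
for n in ['wrist','scene']:
    p,d=robot.camera(n);cv2.imwrite(f'pics/{n}12.png',p[:,:,::-1]);m=robot.camera_model(n);np.savez(n+'12.npz',p=p,d=d,K=m['mtx'],E=m['extrinsics'])
E
python3 plan.py .46 .335 .05 98
```

```text
t 33.35 pos [0.4609 0.3334 0.1561] jaw 97.9 grip 0.0407 F [-0.2 -0.7 -1.6] v 0.007
cmd cm [ 0.07  0.17 10.61] spin -0.002 axz [ 0.001 -0.    -1.   ]
```

View pics/wrist12.png

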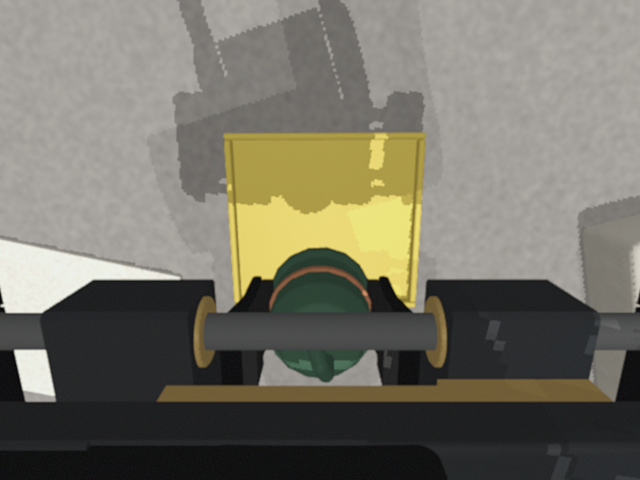

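View pics/scene12.png

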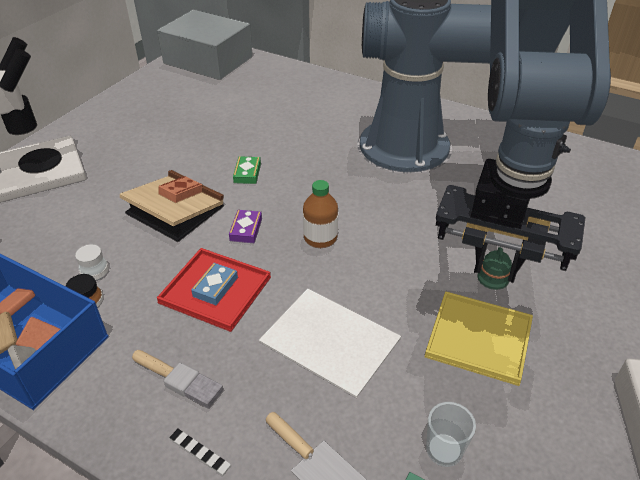

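```bash
python3 - <<'E'
from h import *
p,d,K,E=load('wrist12.npz')
a=onz(K,E,[(224.5,133.5),(425.5,133.5)],.016);print(a,np.linalg.norm(a[0]-a[1]))
y=(a[1]-a[0])/np.linalg.norm(a[1]-a[0]);x=np.array([y[1],-y[0],0]);
if x[0]<0:x=-x
print('centre wrist',a.mean(0)+.07*x,a.mean(0)-.07*x,np.degrees(np.arctan2(x[1],x[0])))
p,d,K,E=load('scene12.npz');print('scene est of corner',onz(K,E,[(446,294.5),(533,316),(427.5,344),(519,374)],.016))
im=p[280:390,415:545,::-1];cv2.imwrite('pics/ys.png',cv2.resize(im,None,fx=6,fy=5,interpolation=cv2.INTER_CUBIC))
p,d,K,E=load('wrist12.npz')
E
cat >/dev/null
```

```text
[[0.39991661 0.25566941 0.016     ]
 [0.37932442 0.4021887  0.016     ]] 0.1479592530586936
centre wrist [0.45893926 0.33867129 0.016     ] [0.32030177 0.31918682 0.016     ] 8.000097121963618
scene est of corner [[0.40896641 0.25656066 0.016     ]
 [0.38286302 0.40106613 0.016     ]
 [0.52488468 0.26952813 0.016     ]
 [0.5090949  0.41403106 0.016     ]]
```

View pics/ys.png

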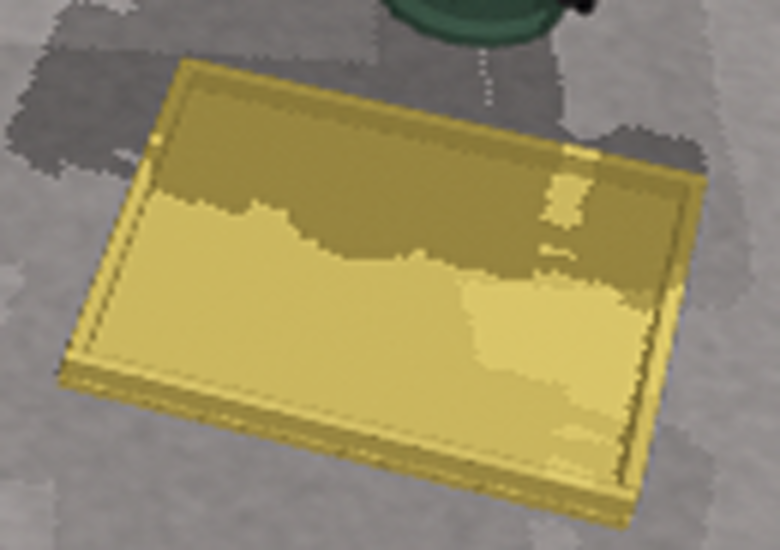

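```bash
python3 - <<'E'
from h import *
p,d,K,E=load('scene12.npz');a=onz(K,E,np.array([(183/6+415,60/5+280),(707/6+415,180/5+280),(632/6+415,495/5+280),(65/6+415,357/5+280)])-.4,.016)
print(a.round(4),'mean',a.mean(0),[np.linalg.norm(a[i]-a[i-1]).round(4) for i in range(4)])
p,d,K,E=load('top6.npz');q=load('top0.npz')
E
```

```text
[[0.4033 0.2527 0.016 ]
 [0.3825 0.4    0.016 ]
 [0.5167 0.4177 0.016 ]
 [0.5395 0.272  0.016 ]] mean [0.46048705 0.3355962  0.016     ] [np.float64(0.1375), np.float64(0.1487), np.float64(0.1354), np.float64(0.1475)]
```

```bash
python3 plan.py .459 .336 .02 98
```

```text
t 33.35 pos [0.4609 0.3334 0.1561] jaw 97.9 grip 0.0407 F [-0.2 -0.7 -1.6] v 0.007
cmd cm [ 0.16  0.28 13.61] spin -0.002 axz [ 0.001 -0.    -1.   ]
```

Call:
arm_command([
  [0.15, 0.3, 4, 0, 3.5],
  [0.15, 0.3, 8, 0, 3.5],
  [0.15, 0.3, 11, 0, 3.5],
  [0.15, 0.3, 13, 0, 3.5],
  [0.15, 0.3, 13.6, 0, 3.5],
])

```text
time: 33.98
position: [0.4583, 0.3358, 0.0185]
tool_rot: [-0.069, 0.998, -0.001, -0.001]
ft_force: [0.1, 0.4, -2.2]
grip_width: 0.041
```

Call:
arm_command([
  [0, 0, 0, 0, 3.5],
  [0, 0, 0.2, 0, 3.5],
  [0, 0, 0.3, 0, 3.5],
  [0, 0, 0.3, 0, 3.5],
])

```text
time: 34.48
position: [0.4584, 0.3374, 0.0173]
tool_rot: [-0.07, 0.998, 0.0, 0.0]
ft_force: [-0.0, -0.5, -0.5]
grip_width: 0.0407
```

Call:
arm_command([
  [0, -0.1, 0, 0, 3.5],
  [0, -0.1, 0.05, 0, 3.5],
  [0, -0.1, 0.1, 0, 3.5],
  [0, -0.1, 0.1, 0, 3.5],
])

```text
time: 34.98
position: [0.4583, 0.3361, 0.0158]
tool_rot: [-0.07, 0.998, -0.0, -0.0]
ft_force: [0.6, -0.8, -0.4]
grip_width: 0.0406
```

Call:
arm_command([
  [0, 0, 0.05, 0, 3.5],
  [0, 0, 0.05, 0, 3.5],
  [0, 0, 0.05, 0, 3.5],
])

```text
time: 35.35
position: [0.4583, 0.3362, 0.0153]
tool_rot: [-0.07, 0.998, -0.0, -0.0]
ft_force: [0.2, 0.6, -1.3]
grip_width: 0.0408
```

Call:
arm_command([
  [0, 0, 0.05, 0, 3.5],
  [0, 0, 0.05, 0, 3.5],
  [0, 0, 0.05, 0, 3.5],
])

```text
time: 35.72
position: [0.4583, 0.3362, 0.0152]
tool_rot: [-0.07, 0.998, 0.0, 0.0]
ft_force: [-1.3, -0.9, 3.1]
grip_width: 0.0407
```

Contact at 3 N; release and lift clear.

Call:
arm_command([
  [0, 0, -0.03, 0, 4.5],
  [0, 0, -0.03, 0, 6.5],
  [0, 0, -0.03, 0, 6.5],
  [0, 0, -1, 0, 6.5],
  [0, 0, -4, 0, 6.5],
])

```text
time: 36.35
position: [0.4573, 0.3356, 0.0543]
tool_rot: [-0.069, 0.998, -0.001, -0.002]
ft_force: [0.7, 0.5, -0.4]
grip_width: 0.0644
```

Call:
arm_command([
  [0, 0, -4, 0, 6.5],
  [0, 0, -10, 0, 6.5],
  [0, 0, -15, 0, 6.5],
  [-1, 6, -18, 0, 6.5],
  [-1, 12, -18, 0, 6.5],
])

```text
time: 36.98
position: [0.4543, 0.4558, 0.2394]
tool_rot: [-0.068, 0.998, 0.002, 0.004]
ft_force: [0.6, -0.3, 0.3]
grip_width: 0.0648
```

Call:
arm_command([
  [0, 6, 0, 0, 6.5],
  [0, 12, 0, 0, 6.5],
  [0, 18, 0, 0, 6.5],
  [0, 20, 0, 0, 6.5],
])

```text
time: 37.48
position: [0.4221, 0.6556, 0.2347]
tool_rot: [-0.071, 0.997, 0.001, 0.0]
ft_force: [0.1, -1.9, -0.2]
grip_width: 0.0649
```

```bash
python3 - <<'E'
from rig import robot
from h import *
for n in ['top','scene']:
    p,d=robot.camera(n);cv2.imwrite(f'pics/{n}13.png',p[:,:,::-1]);m=robot.camera_model(n);K,E=m['mtx'],m['extrinsics']
    h=hsv(p).astype(int);H,S,V=h[...,0],h[...,1],h[...,2]
    v,u=np.nonzero(d>0);W=np.zeros(d.shape+(3,));W[v,u]=depthpts(K,E,d,np.ones(d.shape,bool));X,Y,Z=W[...,0],W[...,1],W[...,2]
    reg=lambda x,y,r:(abs(X-x)<r)&(abs(Y-y)<r)&(d>0)
    m=reg(.46,.336,.055)&(Z>.02);P=W[m];print(n,'bell loop',P[P[:,2]>.052].mean(0),'max',P[:,2].max())
    m=reg(.585,-.11,.055)&(Z>.0205)&(Z<.03);c=blob(m,(0,0,640,480));print(n,'blue',rect(onz(K,E,c,.025)))
    m=reg(.365,-.015,.06)&(Z>.12)&(H>35)&(H<85);print(n,'cap',W[m].mean(0))
    org=np.array([.3891,-.3115,.0197]);k=np.array([.2657,-.0266]);nn=np.r_[-k,1];nn/=np.linalg.norm(nn)
    x=np.array([.962,-.0917,.258]);x-=nn*(x@nn);x/=np.linalg.norm(x);y=np.cross(nn,x)
    Q=(W-org);bz=Q@nn;bx=Q@x;by=Q@y
    m=(d>0)&(bx>-.015)&(bx<.1)&(abs(by)<.05)&(bz>.016)&(bz<.026)
    P=W[m];c=blob(m,(0,0,640,480));T=onplane(K,E,c,org+.02*nn,nn)-org;print(n,'terra board',rect(np.c_[T@x,T@y]),'bz mean',bz[m].mean(),'fit',np.linalg.lstsq(np.c_[bx[m],by[m],np.ones(m.sum())],bz[m],rcond=None)[0])
E
python3 plan.py .5 .5 .2 90
```

```text
top bell loop [0.45723611 0.33221716 0.05770542] max 0.07029710612507753
top blue (array([ 582.9, -111.1]), 74.3, 50.1, 4.4)
top cap [ 0.37168995 -0.0157763   0.12975181]
top terra board (array([38. ,  0.6]), 74.7, 51.2, -0.4) bz mean 0.020498346441864764 fit [ 0.00230083 -0.00237078  0.02041058]
scene bell loop [0.4638592  0.3356007  0.05942013] max 0.06757128559385216
scene blue (array([ 587.9, -107.8]), 78.2, 53.8, 5.4)
scene cap [ 0.37701084 -0.01306602  0.12830595]
scene terra board (array([43.5,  4.2]), 81.2, 55.4, -0.0) bz mean 0.019968708988921283 fit [-0.00709863 -0.00679573  0.02030106]
t 37.58 pos [0.4225 0.6544 0.2344] jaw 98.2 grip 0.0654 F [-0.3 -1.2 -1. ] v 0.058
cmd cm [ -5.48 -16.39   3.43] spin 0.142 axz [-0.     0.001 -1.   ]
```

View pics/top13.png

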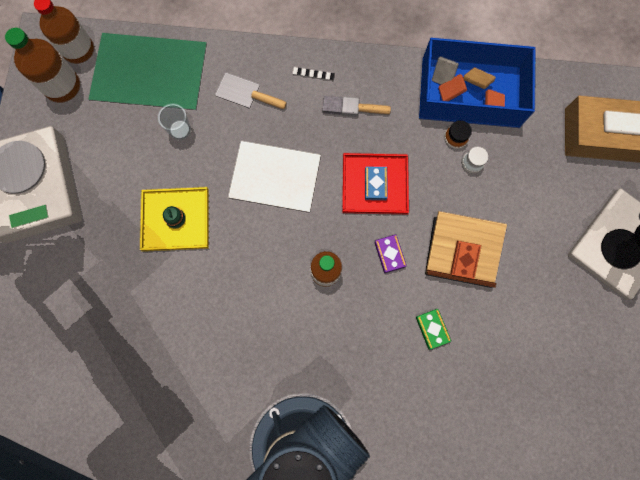

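View pics/scene13.png

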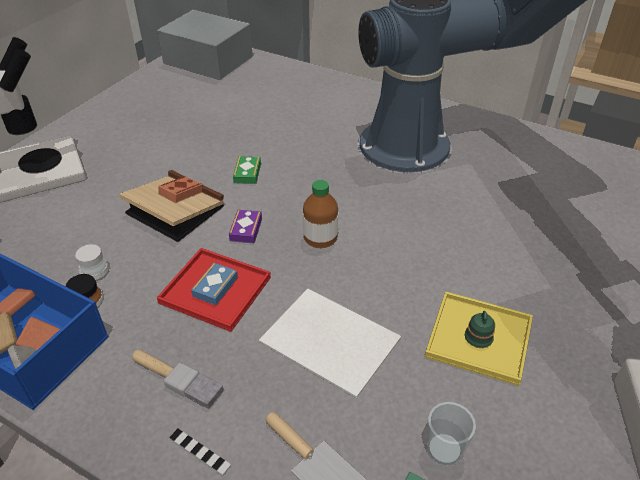

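Call:
arm_command([
  [0, 0, 0, 0, 6.5],
  [0, 0, 0, 0, 6.5],
])

```text
time: 37.83
position: [0.4247, 0.6507, 0.2352]
tool_rot: [-0.069, 0.998, -0.0, -0.0]
ft_force: [-0.2, 0.4, 0.3]
grip_width: 0.0651
```

```bash
python3 -c "
from rig import robot
print(robot.hand_in())"
```

```text
the job is handed in; nothing more can be done
None
```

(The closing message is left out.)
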